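# Load a tube in the indexing holder and hold its index plunger out

### The arm

A 7-joint arm with a two-finger parallel gripper is mounted at the origin on a cart in front of the work surface, level with it; the furniture and walls round the work are solid. World frame = base frame: x ahead of the robot, y to its left, z up, the work surface at z = 0. Lengths are in m, angles in rad, forces in N, time in s.
With the tool pointing down it reaches from about 0.425 to 0.95 m from the base axis. Payload 4.7 kg.
Tool frame: the origin (TCP) lies midway between the tips of the shut fingers; the grasp point (between the pads) lies 19 mm behind it; z points along the fingers, x is the direction in which the jaws open and shut, and the axes are right-handed (so a half turn about z gives the same grasp; the last joint's range is limited). The gripper opens to 87 mm and grips with 3 to 60 N. Pads are 19 mm wide; open, the fingers measure 117 mm over their backs; the gripper's body (75 mm by 190 mm) begins 51 mm behind the grasp point.
Start: joints at [-1.293, 0.469, -0.049, 1.532, 0.024, 1.141, -0.082], TCP at [0.204, 0.644, 0.223] pointing down, gripper open.
Joint ranges: [-2.59, 2.59], [-0.33, 1.99], [-1.39, 1.29], [0.1, 2.45], [-1.04, 4.18], [0.21, 1.99], [-2.66, 2.66]. Speed limits (rad/s): [2.57, 2.57, 3.14, 3.14, 3.14, 3.14, 3.14].

### API

Orientations are given as a unit quaternion [x, y, z, w].
In Python, from plant import telemetry, read_camera, camera_info, arm gives the robot as it stands.
- The arm moves only by the shell command python3 -m jog 'ROWS' [FORCE]. ROWS is a JSON object of lists of equal length, an entry for each row: "angular": the turn, a rotation vector about the world's x, y, z as a fraction of full scale, a list of three; "delta_pos": the shift along the world's x, y, z as a fraction of full scale, a list of three; "jaw": the closure, from 0 (fully open) to 1 (shut). A call has exactly 8 rows; each row is the pose to reach, as a shift and turn from the pose commanded when the call began; what a row does not reach only later rows make up. Full scale, the value 1, is 300 mm for a shift and 45 degrees for a turn. A row lasts 1/10 s, in which the tool goes at most 50 mm and 8.59 degrees, less where a joint would pass 70% of its speed; a pose out of reach is approached as far as the arm can. A call with a number of a shift or a turn outside -1 to 1 is refused whole. A call with a gripper value outside its range is refused whole. The fingers move at their own pace and stop on an object; FORCE is the grip in N (left out, the last holds). Time passes only in rows, so rows that repeat a pose let the fingers close, or fill a call up. It gives the time, the measured TCP pose, the force and the opening at its end, in the units of the state.
- telemetry.observe(): the state, without advancing time (a new reading comes with each control period).
- read_camera(name): name is "scene" or "side" or "wrist"; returns (picture, depth): 420x560x3 uint8, blue, green, red; 420x560 float32, m along the optical axis (not along the pixel's ray), 0 where there is no reading.
- camera_info(name): a dict with "fx", "fy", "cx", "cy" (pixels), "T" (4x4, takes a point from camera to world coordinates); the wrist camera has in their place "tool_from_camera" (4x4, takes a point from camera to tool coordinates, whose origin is the TCP and whose axes are the tool frame's). Camera axes: x right, y up, looking along -z (the intrinsics and any distortion apply to the point x, -y, -z); pixel columns grow to the right and rows downward; lengths in m; the calibration is good to about 2 mm. A picture is of the moment at which its call begins: read the wrist's pose just before it. camera_info takes no time and is no camera call.
- arm.job_done(): hands the job in, once; it reports no verdict.
The state is a dict: "t": time; "joint_positions": joint angles; "qd": joint speeds; "joint_torque": joint torques, N m; "position": TCP position; "orientation": TCP orientation; "wrist_force": force on the tool from outside, world axes, zero at the start; "wrist_torque": the same for the moment, N m; "finger_gap": opening from 0.0 (shut) to 1.0 (fully open).
Only numpy, scipy, OpenCV 4.12 (cv2) and the standard library are available. Lean on these libraries where they do the work, as an engineer would, in place of code of your own. Each camera call takes 0.05 s, during which the arm holds its last target.

### The job

Stand the lone sample tube (the one on the bare table, outside the wire rack) fully down in the round socket of the indexing holder, let go of it, and swing the holder's retaining lever all the way shut over its cap. Only then grip the knob of the holder's sprung index plunger, pull it fully back out of its seat hole in the disc and finish while still holding it fully back. Do not shift or knock over the other things on the table.

Things in the scene. Friction and masses are not known exactly. Their poses are not given: they have to be found in the camera images.
- sample_tube: the tube to load: a screw-capped clear sample tube standing upright on the table, by itself, left of the wire rack. 94 mm tall; body diameter 34 up to 75 above its foot, then a ribbed cap of diameter 41. About 60 g. Origin: centre of its foot; z is its axis. The similar tubes in the rack stay there.
- holder: indexing tube holder, fixed right of the wire rack. Base plate 172x140x12; on it a fixed disc, diameter 120, top at 50, seat holes in its rim, a white round socket in the middle. Origin: on the table under the socket's axis. Its -x side, roughly towards the robot, has the plunger bracket (50 wide, top at 62, outer face at x = -92, collar to -96); on its +x side is the lever post (diameter 12, at x = +48)
- pocket_floor (a point): centre of the inner floor of the tube socket, 53 mm above the table; the tube's foot rests here when seated. The socket is open at the top, inner diameter 38, outer 54, 40 deep: its rim is 93 above the table. A seated tube's cap top is 147 above the table.
- lever (a joint): angle of the retaining lever (rad) about the vertical axis at lever_hinge: 0 = wide open, 1.92 = shut on its stop; grows counter-clockwise seen from above. At 0.35 the arm points along the holder's +y, at 1.92 along its -x, over the tube's cap with 3 mm to spare. Starts at 0 to 0.4, stays where left (1 N at the knob)
- lever_hinge (a point): point on the lever's hinge axis, at the top of the post, 155 above the table
- lever_knob (a point): middle of the lever's upright black round knob, 173 above the table, 56 from the hinge axis. The knob: diameter 16, from 159 to 188 above the table. The flat arm below it is 14 wide, 151 to 159 above the table, and ends 8 beyond the knob's axis
- plunger (a joint): travel of the index plunger (m): 0 = pin seated in the disc's hole, 0.016 = fully back on its stop. It moves horizontally along the holder's -x. A spring always pulls it back in: about 5 N at 0, 11 N at 0.016; it does not latch.
- plunger_grip (a point): middle of the plunger's black knob, on its horizontal axis, 42 above the table; moves with it (x = -121 in the holder's frame when seated). A round bar of diameter 18, 34 long along the holder's x, with a flange of diameter 32, 8 thick, at the outer (-x) end and a thin stem at the inner end. Only table below it. Pinch from above, fingers closing along the holder's y
- tall_tube: bystander: tall slim capped tube, diameter 34, 156 tall, loose; origin at the centre of its foot
- bottle_a: bystander: small white bottle, diameter 50, 100 tall, loose; origin at the centre of its foot
- bottle_b: bystander: small white bottle like the other, loose; origin at the centre of its foot
- jar: bystander: small jar with screw cap, diameter 41, 53 tall, loose; origin at the centre of its foot
There are look-alikes about, which are no part of the job. Leave any green or orange look-alike of the sample_tube alone.

How it is judged:
On the way, in this order (a step that is already met when the one before it is completed fails the run):
1. the tube stands fully down in the socket and has been let go, the lever still open (distance between sample_tube and pocket_floor below 0.007 m and angle between sample_tube's own z axis and vertical below 0.2 rad and contact force between the fingers and sample_tube below 0.1 N and linear speed of sample_tube below 0.02 m/s), for 0.2 s.
2. the lever is shut over the seated tube (distance between sample_tube and pocket_floor below 0.007 m and angle between sample_tube's own z axis and vertical below 0.2 rad and value of joint lever above 1.8 rad), for 0.2 s.
At the end, for the whole second after the job is handed in: The tube stands in the socket (foot within 7 mm of the socket floor's centre, upright within 0.2 rad) untouched by the robot, the lever is shut (above 1.80 of 1.92 rad), and the fingers hold the plunger back by more than 13.5 of its 16 mm, for a full second (all of step 2 and value of joint plunger above 0.0135 m and contact force between the fingers and plunger above 2 N and contact force between the arm and sample_tube below 0.5 N); the arm keeps its last pose, push and grip.
It fails at once if the plunger is pulled before the lever is shut over the tube (value of joint plunger above 0.006 m and value of joint lever below 1.7 rad).
It fails at once if the tall slim tube is shifted or knocked over (distance of tall_tube from where it was at the start of the episode above 0.03 m or angle between tall_tube's own z axis and vertical above 0.5 rad).
It fails at once if a small bottle is shifted or knocked over (distance of bottle_a from where it was at the start of the episode above 0.03 m or angle between bottle_a's own z axis and vertical above 0.5 rad).
It fails at once if a small bottle is shifted or knocked over (distance of bottle_b from where it was at the start of the episode above 0.03 m or angle between bottle_b's own z axis and vertical above 0.5 rad).
It fails at once if the small jar is shifted or knocked over (distance of jar from where it was at the start of the episode above 0.03 m or angle between jar's own z axis and vertical above 0.5 rad).
It also fails if it takes over 72 s, if anything falls off the work surface, if the arm or the gripper's body presses on something with over 40 N, if the wrist force passes 120 N, or if a joint passes its speed limit or range.

## Working session

There is one attempt and no reset: what is moved stays moved. The work goes in short steps, Python scripts to look and compute and a shell command to move; the robot and the scene stay as the last step left them, time stands still between calls to the robot, and variables do not carry over. Pictures are saved under pics/ and viewed, and the job is handed in when it is done.

```bash
ls; mkdir -p pics
python3 - <<'E'
from plant import telemetry, read_camera, camera_info
import cv2,numpy as np
s=telemetry.observe(); print(s['t'],s['position'],s['orientation'],s['finger_gap'])
for n in ['scene','side']:
    im,d=read_camera(n); cv2.imwrite(f'pics/{n}0.png',im); np.savez(f'pics/{n}0.npz',im=im,d=d)
    print(n,camera_info(n))
print(camera_info('wrist'))
E
```

```text
pics
0.0 [0.20367099 0.64291374 0.22149271] [ 8.06831932e-01  5.90780236e-01 -7.56404958e-04  6.12111282e-04] 0.9986794237095374
scene {'fx': 495.579515268551, 'fy': 495.579515268551, 'cx': 282.34132869079133, 'cy': 209.97304442340115, 'T': array([[ 0.71282248,  0.45054871, -0.53748486, -0.08608192],
       [-0.70133856,  0.45476303, -0.5489215 , -0.66170325],
       [-0.00288763,  0.76824244,  0.64015249,  0.88989345],
       [ 0.        ,  0.        ,  0.        ,  1.        ]])}
side {'fx': 426.69467302433253, 'fy': 426.69467302433253, 'cx': 286.5382840052469, 'cy': 206.9859903329738, 'T': array([[-0.95564998,  0.15621245, -0.24966132,  0.31728937],
       [-0.29449957, -0.51196573,  0.80694553,  0.82090562],
       [-0.0017631 ,  0.84468264,  0.53526454,  0.6702179 ],
       [ 0.        ,  0.        ,  0.        ,  1.        ]])}
{'fx': 296.9865916296015, 'fy': 296.9865916296015, 'cx': 277.5176817333318, 'cy': 216.35864813449618, 'tool_from_camera': array([[ 9.99999713e-01,  7.55558900e-04, -5.89949447e-05,
        -1.06672963e-03],
       [ 7.19136821e-04, -9.70591003e-01, -2.40733437e-01,
        -6.49237083e-02],
       [-2.39148253e-04,  2.40733326e-01, -9.70591268e-01,
        -1.62379132e-01],
       [ 0.00000000e+00,  0.00000000e+00,  0.00000000e+00,
         1.00000000e+00]])}
```

View pics/scene0.png

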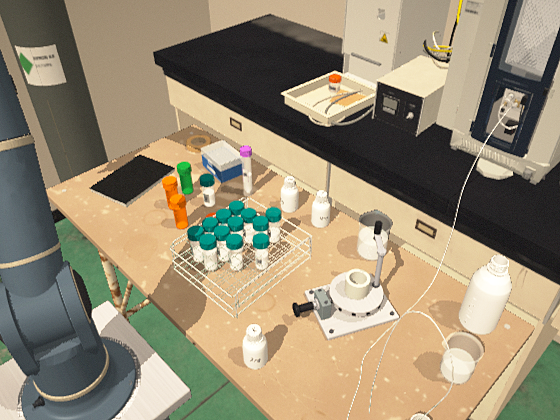

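View pics/side0.png

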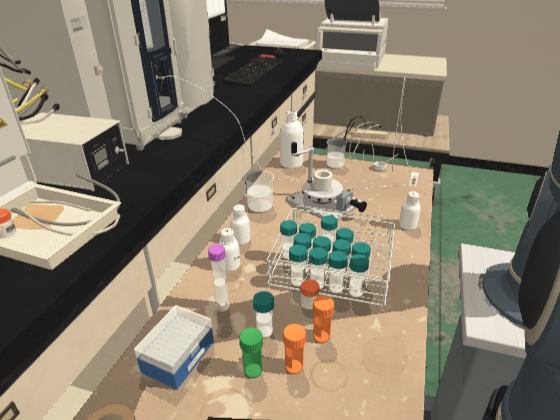

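The scene view shows the lone teal-capped tube at about (207,183), the holder at (350,300) with the plunger knob at (303,309), and the lever knob at (379,230). The side view shows the tube at (263,310). Next I'll zoom in and measure.

```bash
cat > h.py <<'E'
import numpy as np,cv2
from plant import telemetry, read_camera, camera_info
from scipy.spatial.transform import Rotation as R
def camT(n,s=None):
    c=camera_info(n)
    if n!='wrist': return c,c['T']
    s=s or telemetry.observe()
    W=np.eye(4);W[:3,:3]=R.from_quat(s['orientation']).as_matrix();W[:3,3]=s['position']
    return c,W@c['tool_from_camera']
def rays(c,T,uv):
    uv=np.atleast_2d(uv).astype(float)
    d=np.c_[(uv[:,0]-c['cx'])/c['fx'],-(uv[:,1]-c['cy'])/c['fy'],-np.ones(len(uv))]
    return T[:3,3],d@T[:3,:3].T
def onplane(c,T,uv,z):
    o,d=rays(c,T,uv); return o+d*((z-o[2])/d[:,2:3])
def cloud(c,T,depth):
    v,u=np.mgrid[:depth.shape[0],:depth.shape[1]]
    o,d=rays(c,T,np.c_[u.ravel(),v.ravel()])
    return (o+d*depth.reshape(-1,1)).reshape(depth.shape+(3,))
def proj(c,T,p):
    p=np.atleast_2d(p); q=(p-T[:3,3])@T[:3,:3]
    return np.c_[c['cx']+c['fx']*q[:,0]/-q[:,2],c['cy']-c['fy']*q[:,1]/-q[:,2]]
def circ(p):
    A=np.c_[2*p[:,:2],np.ones(len(p))];b=(p[:,:2]**2).sum(1)
    x=np.linalg.lstsq(A,b,rcond=None)[0];return x[:2],np.sqrt(x[2]+x[0]**2+x[1]**2)
E
python3 - <<'E'
from h import *
for n,boxes in [('scene',[(285,210,410,345),(150,135,265,245)]),('side',[(270,130,380,225),(190,230,350,390)])]:
    im=cv2.imread(f'pics/{n}0.png')
    for i,(a,b,e,f) in enumerate(boxes):
        k=min(800/(e-a),600/(f-b)); cv2.imwrite(f'pics/{n}0_z{i}.png',cv2.resize(im[b:f,a:e],None,fx=k,fy=k,interpolation=cv2.INTER_CUBIC)); print(n,i,k)
    d=np.load(f'pics/{n}0.npz')['d']; c,T=camT(n); P=cloud(c,T,d)
    hsv=cv2.cvtColor(im,cv2.COLOR_BGR2HSV)
    m=((hsv[...,0]>80)&(hsv[...,0]<98)&(hsv[...,1]>150)&(d>0)).astype(np.uint8)
    k,l,st,ce=cv2.connectedComponentsWithStats(m)
    for j in range(1,k):
        if st[j,4]>40:
            p=P[l==j]; t=p[p[:,2]>np.percentile(p[:,2],95)-.006]
            print(n,st[j],np.median(t,0).round(3),p[:,2].max().round(3))
E
```

```text
scene 0 4.444444444444445
scene 1 5.454545454545454
scene [200 174  14  13 150] [0.531 0.264 0.094] 0.1
scene [ 188  201   93   49 2115] [0.451 0.069 0.099] 0.105
scene [253 233  16  16 213] [ 0.468 -0.022  0.099] 0.104
side 0 6.315789473684211
side 1 3.75
side [322 216  15  14 173] [ 0.468 -0.012  0.1  ] 0.103
side [281 221  16  14 181] [0.555 0.037 0.1  ] 0.103
side [290 224  26  38 588] [0.51  0.083 0.1  ] 0.104
side [329 229  24  39 610] [0.422 0.078 0.1  ] 0.103
side [310 237  20  28 419] [0.466 0.102 0.1  ] 0.104
side [350 243  20  29 437] [0.379 0.099 0.1  ] 0.103
side [254 292  20  20 330] [0.532 0.275 0.095] 0.097
```

View pics/scene0_z0.png

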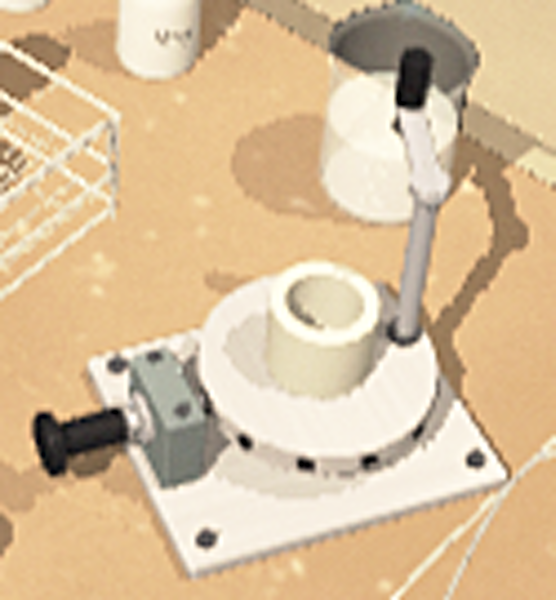

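View pics/side0_z0.png

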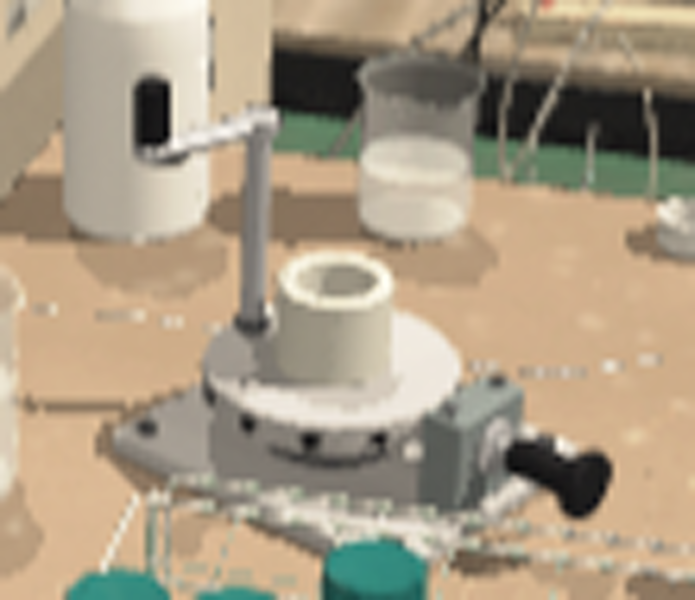

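View pics/side0_z1.png

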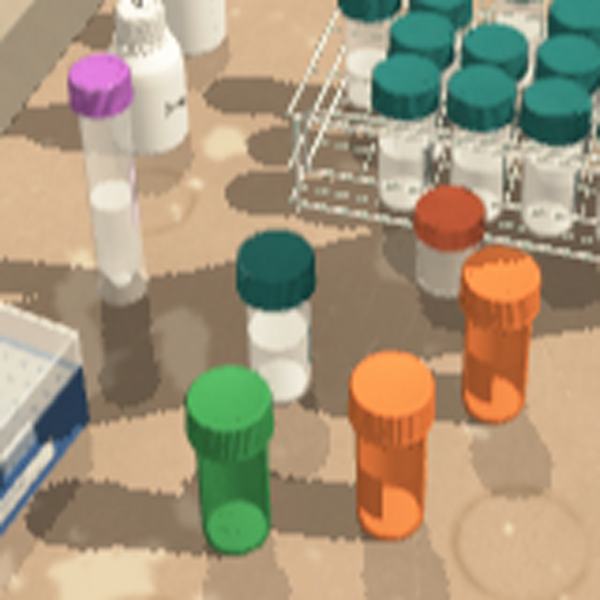

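View pics/scene0_z1.png

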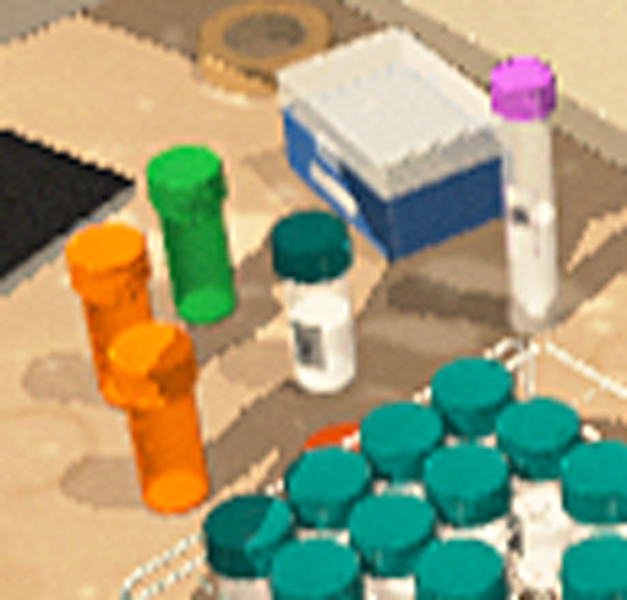

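Run:
```python
from h import *
c,T=camT('scene'); c2,T2=camT('side')
z=lambda u,v:(285+u/4.4444,210+v/4.4444)
w=lambda u,v:(270+u/6.3158,130+v/6.3158)
f=lambda *a:print(*[x if isinstance(x,str) else np.round(x,4) for x in a])
f('cap scene',onplane(c,T,[(150+313/5.4545,135+235/5.4545)],.094),'side',onplane(c2,T2,[(190+276/3.75,230+256/3.75)],.094))
f('sock',onplane(c,T,[z(326,305)],.093),onplane(c2,T2,[w(335,280)],.093))
f('base corners',onplane(c,T,[z(88,360),z(192,572),z(508,470)],.012))
f('flange',onplane(c,T,[z(48,443)],.042),onplane(c2,T2,[w(585,483)],.042))
f('levertip',onplane(c,T,[z(413,57)],.188),'hinge',onplane(c,T,[z(430,190)],.159),'post',onplane(c,T,[z(404,335)],.050))
f('lever side',onplane(c2,T2,[w(152,85)],.188),'hinge',onplane(c2,T2,[w(262,117)],.159))
f('green',onplane(c2,T2,[(190+230/3.75,230+395/3.75)],.094),'or',onplane(c2,T2,[(190+392/3.75,230+380/3.75)],.094),onplane(c2,T2,[(190+500/3.75,230+270/3.75)],.094),
 'jar',onplane(c2,T2,[(190+450/3.75,230+208/3.75)],.053),'tall',onplane(c2,T2,[(190+100/3.75,230+72/3.75)],.156))
for n in ['scene','side']:
    d=np.load(f'pics/{n}0.npz');im=d['im'];cc,TT=camT(n);P=cloud(cc,TT,d['d'])
    hsv=cv2.cvtColor(im,cv2.COLOR_BGR2HSV)
    # tall points in reachable region, top-down list of object heights
    m=(P[...,2]>.04)&(P[...,0]>.2)&(P[...,0]<.75)&(P[...,1]>-.5)&(P[...,1]<.55)&(d['d']>0)
    g=np.zeros((28,42))
    ix=((P[m][:,0]-.2)/.025).astype(int);iy=((P[m][:,1]+.5)/.025).astype(int)
    np.maximum.at(g,(ix,iy),P[m][:,2]*1000)
    print(n); 
    for r in range(22): print('%.2f'%(.2+.025*r),' '.join('%3d'%v if v else '  .' for v in g[r,::-1]))
```

```text
cap scene [[0.5323 0.2609 0.094 ]] side [[0.5327 0.2723 0.094 ]]
sock [[ 0.5373 -0.2581  0.093 ]] [[ 0.5378 -0.2474  0.093 ]]
base corners [[ 0.4826 -0.1542  0.012 ]
 [ 0.4223 -0.2793  0.012 ]
 [ 0.5788 -0.3494  0.012 ]]
flange [[ 0.4113 -0.194   0.042 ]] [[ 0.4106 -0.1898  0.042 ]]
levertip [[ 0.6186 -0.2347  0.188 ]] hinge [[ 0.5771 -0.2803  0.159 ]] post [[ 0.583  -0.2766  0.05  ]]
lever side [[ 0.6188 -0.2251  0.188 ]] hinge [[ 0.5794 -0.2686  0.159 ]]
green [[0.5228 0.3619 0.094 ]] or [[0.4546 0.3318 0.094 ]] [[0.4228 0.2488 0.094 ]] jar [[0.4678 0.1695 0.053 ]] tall [[0.6421 0.2323 0.156 ]]
scene
0.20   .   .   .   .   .   .   .   .   .   .   .   .   .   .   .   .   .   .   .   .   .   .   .   .   .   .   .   .   .   .   .   .   .   .   .   .   .   .   .   .   .   .
0.23   .   .   .   .   .   .   .   .   .   .   .   .   .   .   .   .   .   .   .   .   .   .   .   .   .   .   .   .   .   .   .   .   .   .   .   .   .   .   .   .   .   .
0.25   .   .   .   .   .   .   .   .   .   .   .   .   .   .   .   .   .   .   .   .   .   .   .   .   .   .   .   .   . 101 100   .   .   .   .
[... 6426 characters left out ...]
   .   .
0.65   .   .   .   .  69  69  69  69  69  68   .   . 158 157   .   .   . 102 101   .   .  49  54   .   .   .   . 101 101 100   .   .   .   .   .   .   .   .   . 132 153 116
0.68   .   .   .   .  69  69  69  69  69  69   .   .   .   .   .   .  57 102 102   .   . 101 102   .   .   .   . 102  87 102 102   .   .   .   .   .   .   . 110 156 191 189
0.70   .   .   .   .  69  69  69  69  69  68   .   .   .   .   .   .   .  79   .   .   . 102 102   .   .   .   . 102   .  79 101   .   .   .   .   .   .   . 119 159 190 189
0.73   .   .   .   .   .   .   .   .   .   .   .   .   .   .   .   .   .   .   .   .   .   .   .   .   .   .   . 103 103 101 100   .   .   .   .   .   .   .   . 139 149   .
```

The two fixed cameras disagree by about 11 mm in y, for both the tube (0.261 vs 0.272) and the socket (-0.258 vs -0.247). I'll let the wrist camera settle it from above. The holder's +x points at about -25.7°, so one jaw direction of about 64.3° suits both the tube and the plunger.

```bash
python3 -m jog '{"delta_pos":[[0.667,-0.8,0.06],[0.667,-0.8,0.06],[0.667,-0.8,0.06],[0.667,-0.8,0.06],[0.667,-0.8,0.06],[0.667,-0.8,0.06],[0.667,-0.8,0.06],[0.667,-0.8,0.06]],"angular":[[0,0,-0.18],[0,0,-0.18],[0,0,-0.18],[0,0,-0.18],[0,0,-0.18],[0,0,-0.18],[0,0,-0.18],[0,0,-0.18]],"jaw":[0,0,0,0,0,0,0,0]}' 20
python3 -m jog '{"delta_pos":[[0.43,-0.45,0],[0.43,-0.45,0],[0.43,-0.45,0],[0.43,-0.45,0],[0.43,-0.45,0],[0.43,-0.45,0],[0.43,-0.45,0],[0.43,-0.45,0]],"angular":[[0,0,0],[0,0,0],[0,0,0],[0,0,0],[0,0,0],[0,0,0],[0,0,0],[0,0,0]],"jaw":[0,0,0,0,0,0,0,0]}'
python3 - <<'E'
from h import *
s=telemetry.observe(); im,d=read_camera('wrist'); cv2.imwrite('pics/w1.png',im); np.savez('pics/w1.npz',d=d,p=s['position'],q=s['orientation'])
im,d=read_camera('scene'); cv2.imwrite('pics/scene1.png',im); print(s['t'],s['position'],s['orientation'],s['wrist_force'])
E
```

```text
t: 0.9
position: [0.4059, 0.401, 0.2405]
orientation: [0.848, 0.53, 0.0, 0.0]
wrist_force: [-0.5, 0.9, 0.8]
finger_gap: 1.002
t: 1.7
position: [0.5314, 0.2711, 0.2403]
orientation: [0.845, 0.534, -0.0, -0.001]
wrist_force: [-1.0, 0.7, -0.9]
finger_gap: 1.005
1.7 [0.53136433 0.27106328 0.24032466] [ 8.45391864e-01  5.34146254e-01 -2.09959986e-04 -5.75921192e-04] [-0.97399865  0.65517364 -0.85174975]
```

View pics/w1.png

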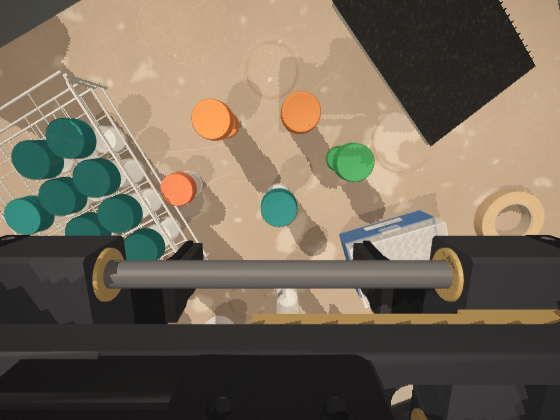

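View pics/scene1.png

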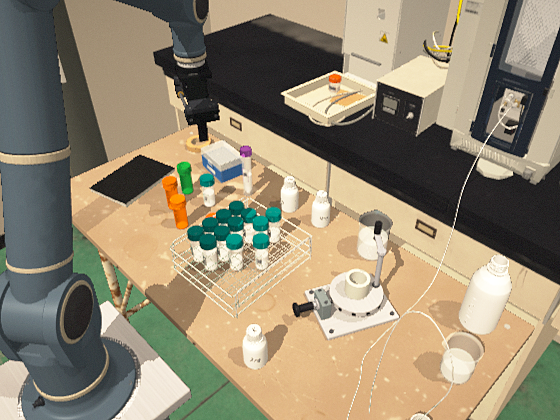

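The wrist view shows the teal cap at about (279,207) with the gripper below it, and the wide side of the body runs along the jaw axis. Next I'll fit the cap circle.

```bash
cat > cap.py <<'E'
from h import *
def capfit(im,c,T,z,near,r=60):
    hsv=cv2.cvtColor(im,cv2.COLOR_BGR2HSV)
    m=((hsv[...,0]>78)&(hsv[...,0]<98)&(hsv[...,1]>120)&(hsv[...,2]>40)).astype(np.uint8)
    m=cv2.morphologyEx(m,cv2.MORPH_OPEN,np.ones((3,3),np.uint8))
    k,l,st,ce=cv2.connectedComponentsWithStats(m)
    j=1+np.argmin(np.linalg.norm(ce[1:]-near,axis=1))
    cs,_=cv2.findContours((l==j).astype(np.uint8),cv2.RETR_EXTERNAL,cv2.CHAIN_APPROX_NONE)
    q=max(cs,key=len)[:,0]; return st[j],onplane(c,T,q,z),q
E
python3 - <<'E'
from cap import *
im=cv2.imread('pics/w1.png');n=np.load('pics/w1.npz');s=dict(position=n['p'],orientation=n['q'])
c,T=camT('wrist',s)
st,p,q=capfit(im,c,T,.094,(279,207)); print(st,circ(p))
P=cloud(c,T,n['d']); a=P[190:225,265:295].reshape(-1,3); t=a[(a[:,2]>.085)]; print(t.mean(0),np.median(t,0),a[:,2].max())
p=onplane(c,T,[(181,188)],.053),onplane(c,T,[(357,162)],.094);print(p)
print('cam',T[:3,3],T[:3,:3])
E
```

```text
[ 261  189   36   37 1080] (array([0.53285907, 0.2705082 ]), np.float64(0.019439541342050764))
[0.53352233 0.27095281 0.09523322] [0.53384082 0.27109536 0.09439409] 0.4027835949398134
(array([[0.47013121, 0.1725323 , 0.053     ]]), array([[0.52466919, 0.36343543, 0.094     ]]))
cam [0.47259109 0.29786293 0.40278359] [[ 4.30025280e-01 -8.76484029e-01 -2.16457860e-01]
 [ 9.02816725e-01  4.17607096e-01  1.02597635e-01]
 [ 4.69149558e-04 -2.39541353e-01  9.70886049e-01]]
```

The wrist camera agrees with the side camera: tube at (0.533, 0.2708). The scene camera is therefore about 10 mm off in y. Descending.

```bash
python3 -m jog '{"delta_pos":[[0.005,0,-0.15],[0.005,0,-0.3],[0.005,0,-0.45],[0.005,0,-0.577],[0.005,0,-0.577],[0.005,0,-0.577],[0.005,0,-0.577],[0.005,0,-0.577]],"angular":[[0,0,0],[0,0,0],[0,0,0],[0,0,0],[0,0,0],[0,0,0],[0,0,0],[0,0,0]],"jaw":[0,0,0,0,0,0,0,0]}'
python3 - <<'E'
from h import *
s=telemetry.observe(); im,d=read_camera('side'); cv2.imwrite('pics/side2.png',cv2.resize(im[200:400,170:400],None,fx=3,fy=3)); print(s['t'],s['position'],s['orientation'],s['wrist_force'])
E
```

```text
t: 2.6
position: [0.5359, 0.2695, 0.07]
orientation: [0.847, 0.532, 0.002, -0.0]
wrist_force: [-0.7, -0.8, -0.2]
finger_gap: 0.994
2.6 [0.53594979 0.26948235 0.07002907] [ 8.46508849e-01  5.32369415e-01  2.36096897e-03 -2.65141784e-05] [-0.71877599 -0.75152369 -0.22898974]
```

View pics/side2.png

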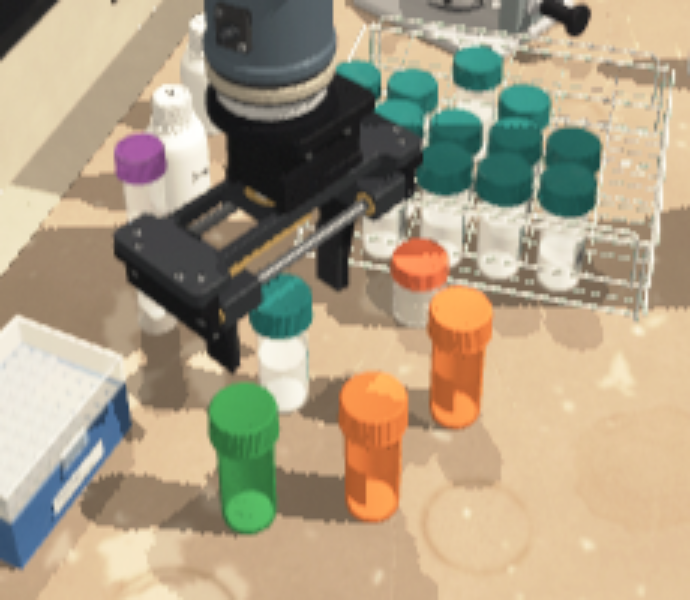

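The fingers straddle the teal cap with clear margins to the jar and the green tube. Closing.

```bash
python3 -m jog '{"delta_pos":[[-0.007,0.003,-0.012],[-0.007,0.003,-0.012],[-0.007,0.003,-0.012],[-0.007,0.003,-0.012],[-0.007,0.003,-0.012],[-0.007,0.003,-0.012],[-0.007,0.003,-0.012],[-0.007,0.003,-0.012]],"angular":[[0,0,0],[0,0,0],[0,0,0],[0,0,0],[0,0,0],[0,0,0],[0,0,0],[0,0,0]],"jaw":[0,0,1,1,1,1,1,1]}' 20
python3 -m jog '{"delta_pos":[[0,0,0],[0,0,0],[0,0,0],[0,0,0.1],[0,0,0.2],[0,0,0.3],[0,0,0.4],[0,0,0.45]],"angular":[[0,0,0],[0,0,0],[0,0,0],[0,0,0],[0,0,0],[0,0,0],[0,0,0],[0,0,0]],"jaw":[1,1,1,1,1,1,1,1]}' 20
python3 - <<'E'
from h import *
s=telemetry.observe(); im,d=read_camera('side'); cv2.imwrite('pics/side3.png',im); print(s['t'],s['position'],s['orientation'],s['wrist_force'])
im,d=read_camera('wrist'); cv2.imwrite('pics/w3.png',im)
E
```

```text
t: 3.45
position: [0.5323, 0.2694, 0.0638]
orientation: [0.847, 0.532, -0.0, -0.0]
wrist_force: [0.3, 0.7, -0.3]
finger_gap: 0.536
t: 4.25
position: [0.5333, 0.2698, 0.2017]
orientation: [0.847, 0.532, 0.002, -0.0]
wrist_force: [-0.5, -0.6, -1.0]
finger_gap: 0.46
4.25 [0.53332735 0.26980788 0.20171503] [ 8.46610790e-01  5.32208829e-01  1.98326909e-03 -5.57427033e-06] [-0.54827202 -0.58845399 -0.97410344]
```

View pics/side3.png

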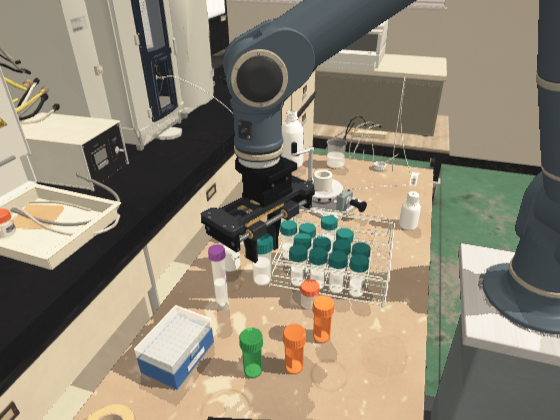

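View pics/w3.png

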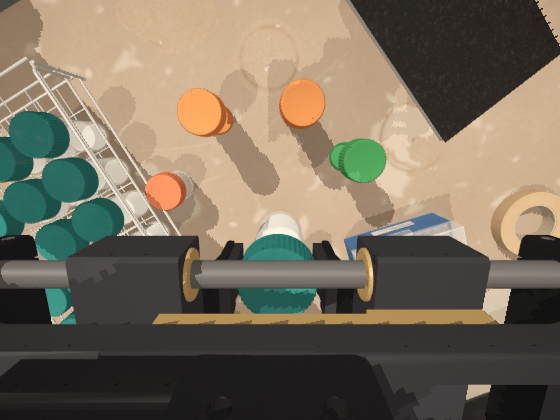

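Held: the opening is about 40 mm and the tube is up with its foot about 138 mm above the table. Next: carry it high over the rack to just beyond the socket, so the wrist camera sees the socket.

```bash
python3 -m jog '{"delta_pos":[[0.1,-0.11,0.16],[0.1,-0.22,0.26],[0.1,-0.35,0.26],[0.1,-0.48,0.26],[0.1,-0.61,0.26],[0.1,-0.74,0.26],[0.1,-0.9,0.26],[0.1,-0.9,0.26]],"angular":[[0,0,0],[0,0,0],[0,0,0],[0,0,0],[0,0,0],[0,0,0],[0,0,0],[0,0,0]],"jaw":[1,1,1,1,1,1,1,1]}' 20
python3 -m jog '{"delta_pos":[[0.02,-0.13,0],[0.04,-0.26,0],[0.06,-0.39,0],[0.08,-0.52,0],[0.1,-0.66,0],[0.12,-0.8,0],[0.12,-0.92,0],[0.12,-0.92,0]],"angular":[[0,0,0],[0,0,0],[0,0,0],[0,0,0],[0,0,0],[0,0,0],[0,0,0],[0,0,0]],"jaw":[1,1,1,1,1,1,1,1]}' 20
python3 - <<'E'
from h import *
s=telemetry.observe(); im,d=read_camera('wrist'); cv2.imwrite('pics/w4.png',im); np.savez('pics/w4.npz',d=d,p=s['position'],q=s['orientation'])
print(s['position'],s['orientation'])
E
```

```text
t: 5.15
position: [0.5611, -0.0096, 0.2757]
orientation: [0.85, 0.527, -0.002, 0.001]
wrist_force: [0.1, 0.3, -0.4]
finger_gap: 0.459
t: 5.95
position: [0.5956, -0.2837, 0.2749]
orientation: [0.849, 0.528, -0.003, 0.001]
wrist_force: [-0.8, 0.3, -0.1]
finger_gap: 0.461
[ 0.5955897  -0.28366354  0.27492761] [ 8.49154175e-01  5.28137632e-01 -2.72937010e-03  6.14951851e-04]
```

View pics/w4.png

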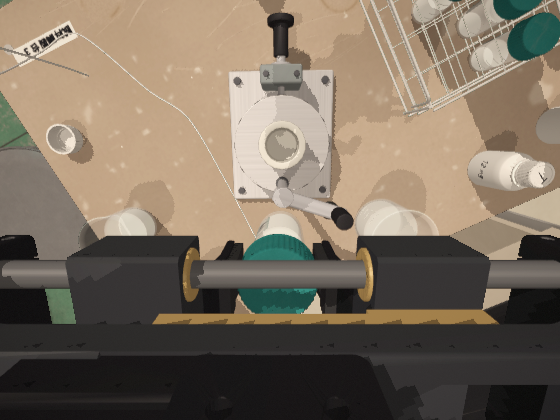

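The wrist view shows the socket rim at about (281,145), the hinge at (283,195), the lever knob at (344,219) and the plunger flange at (281,19). Next I'll fit these.

Run:
```python
from h import *
im=cv2.imread('pics/w4.png');n=np.load('pics/w4.npz');s=dict(position=n['p'],orientation=n['q'])
c,T=camT('wrist',s); P=cloud(c,T,n['d'])
# socket rim by depth height band
m=(abs(P[...,2]-.093)<.012); m[:110]=0;m[180:]=0;m[:,:240]=0;m[:,325:]=0
m=cv2.morphologyEx(m.astype(np.uint8),cv2.MORPH_OPEN,np.ones((2,2),np.uint8))
cs,_=cv2.findContours(m,cv2.RETR_EXTERNAL,cv2.CHAIN_APPROX_NONE); q=max(cs,key=cv2.contourArea)[:,0]
print('outer',circ(onplane(c,T,q,.093)), circ(q.astype(float)))
# inner hole by gray threshold
g=cv2.cvtColor(im,cv2.COLOR_BGR2GRAY)
z=cv2.resize(im[0:250,220:370],None,fx=3.9,fy=2.4*1.0,interpolation=cv2.INTER_CUBIC)
z=cv2.resize(im[100:250,220:370],None,fx=4,fy=4,interpolation=cv2.INTER_CUBIC);cv2.imwrite('pics/w4z.png',z)
z=cv2.resize(im[0:150,220:370],None,fx=4,fy=4,interpolation=cv2.INTER_CUBIC);cv2.imwrite('pics/w4y.png',z)
```

```text
outer (array([ 0.54223034, -0.25290086]), np.float64(0.026085596855066926)) (array([282.73874729, 145.59102246]), np.float64(23.43942361503651))
```

View pics/w4z.png

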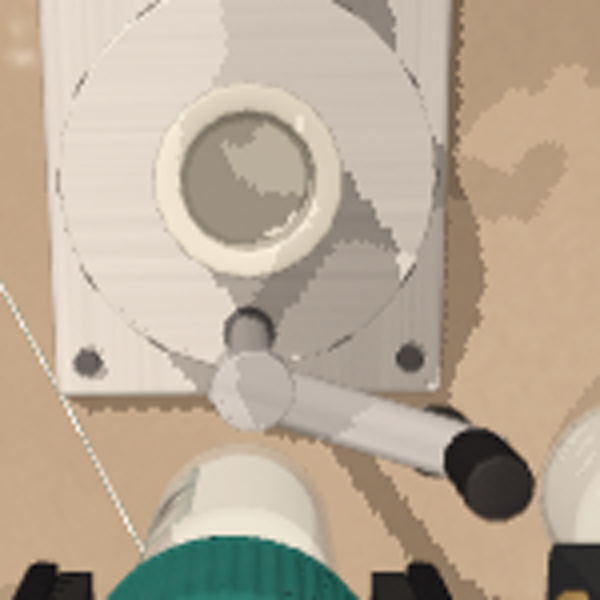

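View pics/w4y.png

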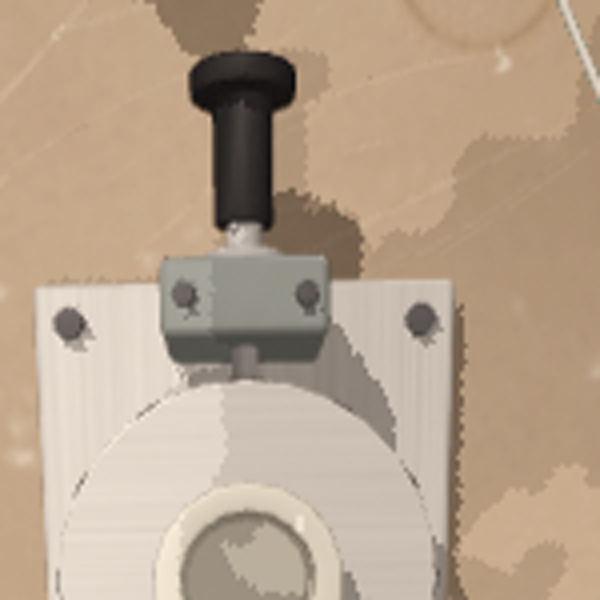

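Run:
```python
from h import *
n=np.load('pics/w4.npz');s=dict(position=n['p'],orientation=n['q'])
c,T=camT('wrist',s)
z=lambda u,v:(220+u/4-.37,100+v/4-.37)
y=lambda u,v:(220+u/4-.37,v/4-.37)
S=onplane(c,T,[z(248.5,178)],.093)[0];print('sock',S, 'outer mid', onplane(c,T,[z(249,180)],.093)[0])
ed=onplane(c,T,[z(181,178),z(316,178),z(248.5,110),z(248.5,246)],.093);print(ed,np.linalg.norm(ed[0]-ed[1]),np.linalg.norm(ed[2]-ed[3]))
F=onplane(c,T,[y(243,70)],.042+.0)[0];Hh=onplane(c,T,[z(253,390)],.163)[0];K=onplane(c,T,[z(499,489)],.188)[0]
print('flange',F,'hinge',Hh,'knob',K)
b=onplane(c,T,[y(37,288),y(452,283),z(62,395),z(440,388)],.012);print(b)
for v in (b[1]-b[0],b[3]-b[2]): print('y dir deg',np.degrees(np.arctan2(v[1],v[0])),np.linalg.norm(v))
for v in (b[0]-b[2],b[1]-b[3],F-S,S-Hh): print('-x dir deg',np.degrees(np.arctan2(v[1],v[0])),np.linalg.norm(v[:2]))
v=K-Hh;print('lever',np.degrees(np.arctan2(v[1],v[0])),np.linalg.norm(v[:2]))
R_=R.from_quat(n['q']).as_matrix();print('jaw deg',np.degrees(np.arctan2(R_[1,0],R_[0,0])), R_[:,2])
```

```text
sock [ 0.53987128 -0.25296567  0.093     ] outer mid [ 0.54042556 -0.25308016  0.093     ]
[[ 0.53145004 -0.27001942  0.093     ]
 [ 0.5482878  -0.23592148  0.093     ]
 [ 0.52337272 -0.24488814  0.093     ]
 [ 0.5568142  -0.26126076  0.093     ]] 0.038028663966592484 0.03723431977644128
flange [ 0.40903678 -0.19021367  0.042     ] hinge [ 0.58321869 -0.27369907  0.163     ] knob [ 0.62222466 -0.23370209  0.188     ]
[[ 0.4261102  -0.27408331  0.012     ]
 [ 0.48536751 -0.15101005  0.012     ]
 [ 0.57922239 -0.34695061  0.012     ]
 [ 0.63756336 -0.22270549  0.012     ]]
y dir deg 64.2901201117209 0.13659596395580867
y dir deg 64.84696265060195 0.13726076497203926
-x dir deg 154.54985613528947 0.16956704761500135
-x dir deg 154.77611426274206 0.1682373772967664
-x dir deg 154.37627811989762 0.1451050606927054
-x dir deg 154.43784977596536 0.04805072367538396
lever 45.7186827137427 0.055867914807472746
jaw deg 63.75997390134258 [-0.00398575 -0.00392734 -0.99998434]
```

Wrist gives socket (0.540,-0.253); the side camera disagreed by about 5 mm. The arm may still have been settling, so I'll check with repeated settled readings.

```bash
cat > sock.py <<'E'
from h import *
def sock(im,c,T,near):
    hsv=cv2.cvtColor(im,cv2.COLOR_BGR2HSV).astype(int)
    m=((hsv[...,2]>200)&(im[...,2].astype(int)-im[...,0]>15)).astype(np.uint8)
    g=cv2.cvtColor(im,cv2.COLOR_BGR2GRAY)
    # inner edge: radial search of strongest brightness rise going outward
    pts=[]
    gf=cv2.GaussianBlur(g,(3,3),0).astype(np.float32)
    for a in np.radians(np.arange(0,360,6)):
        r=np.arange(11,22,.25)
        u=near[0]+r*np.cos(a);v=near[1]+r*np.sin(a)
        p=cv2.remap(gf,u.astype(np.float32)[None],v.astype(np.float32)[None],cv2.INTER_LINEAR)[0]
        k=np.argmax(np.gradient(p)); pts.append((u[k],v[k]))
    w=onplane(c,T,pts,.093)
    for _ in range(4):
        x,r=circ(w); e=abs(np.linalg.norm(w[:,:2]-x,axis=1)-r); w=w[e<=max(.0008,np.median(e)*1.5)]
    return x,r,len(w)
if __name__=='__main__':
    import sys
    near=(float(sys.argv[1]),float(sys.argv[2]))
    for i in range(4):
        s=telemetry.observe(); im,d=read_camera('wrist'); c,T=camT('wrist',s)
        print(s['t'],s['position'].round(4) if hasattr(s['position'],'round') else s['position'],np.round(R.from_quat(s['orientation']).as_matrix()[:2,2],4),sock(im,c,T,near))
    cv2.imwrite(f"pics/s_{s['t']:.2f}.png",im)
E
python3 sock.py 282 144.3
```

```text
6.0 [ 0.5965 -0.2799  0.2749] [-0.0035 -0.0007] (array([ 0.54014043, -0.25346708]), np.float64(0.0190063356732345), 48)
6.05 [ 0.5974 -0.2771  0.275 ] [-0.0029  0.0011] (array([ 0.54042817, -0.25248124]), np.float64(0.01865006606927519), 38)
6.1 [ 0.5981 -0.2755  0.2753] [-0.0021  0.0018] (array([ 0.54106069, -0.24894653]), np.float64(0.017965720941211745), 36)
6.15 [ 0.5985 -0.2747  0.2757] [-0.0015  0.0018] (array([ 0.54139847, -0.24746787]), np.float64(0.017743120323786853), 41)
```

```bash
python3 -m jog '{"delta_pos":[[0,0,0],[0,0,0],[0,0,0],[0,0,0],[0,0,0],[0,0,0],[0,0,0],[0,0,0]],"angular":[[0,0,0],[0,0,0],[0,0,0],[0,0,0],[0,0,0],[0,0,0],[0,0,0],[0,0,0]],"jaw":[1,1,1,1,1,1,1,1]}' 20
python3 - <<'E'
from sock import *
for i in range(3):
    s=telemetry.observe(); im,d=read_camera('wrist'); c,T=camT('wrist',s)
    nr=proj(c,T,[.5395,-.250,.093])[0]
    for k in range(3):
        x,r,n=sock(im,c,T,nr); nr=proj(c,T,[*x,.093])[0]
    print(s['t'],s['position'],s['qd'].__abs__().max(),nr,x,r,n)
np.savez('pics/w5.npz',d=d,p=s['position'],q=s['orientation']);cv2.imwrite('pics/w5.png',im)
cv2.circle(im,tuple(np.round(nr).astype(int)),1,(0,0,255),-1)
cv2.imwrite('pics/w5z.png',cv2.resize(im[100:250,220:370],None,fx=4,fy=4,interpolation=cv2.INTER_CUBIC))
E
```

```text
t: 7.0
position: [0.5983, -0.2766, 0.2769]
orientation: [0.847, 0.532, 0.0, -0.0]
wrist_force: [0.2, 0.1, -1.1]
finger_gap: 0.46
7.0 [ 0.59831974 -0.27661773  0.27686915] 0.0016667346328750686 [274.55270293 144.8078026 ] [ 0.54017182 -0.25338362] 0.019033107611059794 55
7.05 [ 0.59830226 -0.27661353  0.27686895] 0.0023052858698748534 [274.53530657 144.91918643] [ 0.54025094 -0.25344462] 0.019036992657535102 53
7.1 [ 0.59827346 -0.27662912  0.27686106] 0.0022300994863578144 [274.5435424  144.85168345] [ 0.54014955 -0.25341934] 0.019058188014054036 51
```

View pics/w5z.png

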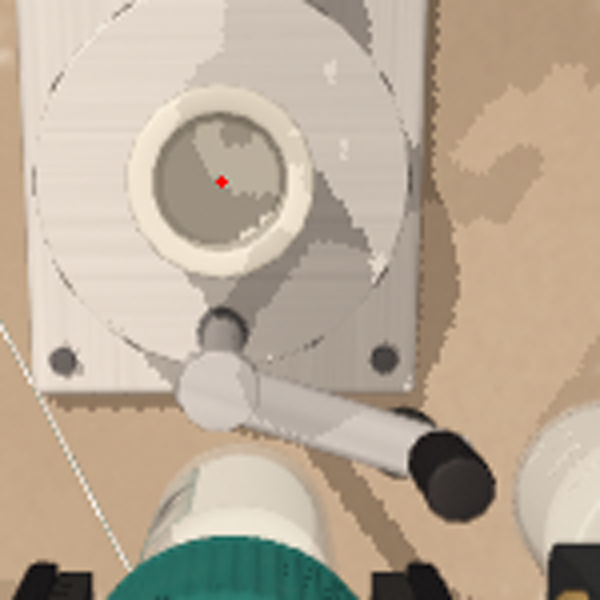

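Run:
```python
from h import *
im=cv2.imread('pics/w5.png');n=np.load('pics/w5.npz')
c=camera_info('wrist');T=c['tool_from_camera'];I=T
hsv=cv2.cvtColor(im,cv2.COLOR_BGR2HSV)
m=((hsv[...,0]>78)&(hsv[...,0]<98)&(hsv[...,1]>120)&(hsv[...,2]>40)).astype(np.uint8)
m[:200]=0;m[325:]=0;m[:,:200]=0;m[:,360:]=0
for v in range(230,325,6):
    x=np.flatnonzero(m[v]); print(v,x.min() if len(x) else None,x.max() if len(x) else None,len(x))
d=n['d'];P=cloud(c,T,d);sel=(m>0)&(d>0)
p=P[sel];print('tool cloud',p.min(0),p.max(0))
for z0 in (-.030,-.026,-.022,-.018):
    q=p[abs(p[:,2]-z0)<.002]; 
    if len(q)>20: print(z0,len(q),circ(q),q[:,0].min(),q[:,0].max())
cv2.imwrite('pics/w5y.png',cv2.resize(im[200:330,190:370],None,fx=4.4,fy=4.4,interpolation=cv2.INTER_CUBIC))
# tube body pts below cap
b=P[212:235,255:300].reshape(-1,3);print(np.median(b,0))
```

```text
230 None None 0
236 265 290 26
242 254 301 48
248 248 307 60
254 244 312 69
260 None None 0
266 None None 0
272 None None 0
278 None None 0
284 None None 0
290 238 316 79
296 241 313 73
302 244 310 67
308 249 306 58
314 None None 0
320 None None 0
tool cloud [-0.02031214 -0.01836738 -0.03331916] [1.90855284e-02 1.75759160e-02 5.71372509e-05]
-0.03 2101 (array([-0.00154942, -0.00044947]), np.float64(0.014743208086037107)) -0.020312140052860014 0.01763934934565213
-0.026 187 (array([-0.00129128,  0.00195909]), np.float64(0.01936891633994884)) -0.017524397050428634 0.015133968914061307
-0.022 163 (array([-0.00113252,  0.00214327]), np.float64(0.019618987815228535)) -0.01802888916117433 0.015508272764386946
-0.018 164 (array([-0.00106507,  0.00206611]), np.float64(0.019630470281310083)) -0.019085842363814314 0.01704788086638033
[-0.00131146 -0.01283225  0.03238721]
```

View pics/w5y.png

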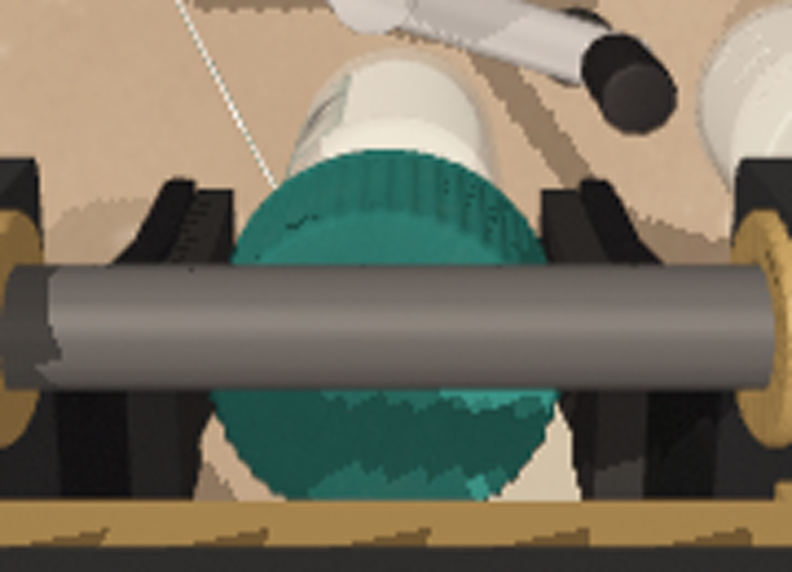

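Run:
```python
from h import *
n=np.load('pics/w5.npz')
c=camera_info('wrist');T=c['tool_from_camera']
q=[(237.5,290),(316.5,290),(240.5,296),(313.5,296),(243.5,302),(310.5,302),(248.5,308),(306.5,308)]
o,d=rays(c,T,q)
for z0 in (-.028,-.030,-.032):
    p=o+d*((z0-o[2])/d[:,2:3]); print(z0,circ(p))
    A=p[:,:2]; # fixed radius 20.5
    from scipy.optimize import least_squares
    print(least_squares(lambda x:np.linalg.norm(A-x,axis=1)-.0205,[0,0]).x)
Rm=R.from_quat(n['q']).as_matrix()
st=Rm.T@(np.array([.5402,-.2534,.093])-n['p']);print('socket in tool',st)
cap=np.array([-.0012,.0022]); w=Rm[:2,:2]@(st[:2]-cap);print('world shift',w,'->',n['p'][:2]+w,'fraction',w/.3)
```

```text
-0.028 (array([-0.00122097,  0.00278568]), np.float64(0.01970654711571301))
[-0.00122197  0.00125781]
-0.03 (array([-0.00121751,  0.00178012]), np.float64(0.01941325373616872))
[-0.00121834 -0.00028873]
-0.032 (array([-0.00121404,  0.00077457]), np.float64(0.019119960356624444))
[-0.00121464 -0.00182291]
socket in tool [-0.00424943 -0.06238454  0.18386712]
world shift [-0.0595256   0.02524213] -> [ 0.53874786 -0.25138699] fraction [-0.19841867  0.08414043]
```

```bash
python3 -m jog '{"delta_pos":[[-0.1,0.042,0],[-0.195,0.083,0],[-0.195,0.083,-0.1],[-0.195,0.083,-0.2],[-0.195,0.083,-0.3],[-0.195,0.083,-0.33],[-0.195,0.083,-0.33],[-0.195,0.083,-0.33]],"angular":[[0,0,0],[0,0,0],[0,0,0],[0,0,0],[0,0,0],[0,0,0],[0,0,0],[0,0,0]],"jaw":[1,1,1,1,1,1,1,1]}' 20
python3 -m jog '{"delta_pos":[[0,0,0],[0,0,0],[0,0,0],[0,0,0],[0,0,0],[0,0,0],[0,0,0],[0,0,0]],"angular":[[0,0,0],[0,0,0],[0,0,0],[0,0,0],[0,0,0],[0,0,0],[0,0,0],[0,0,0]],"jaw":[1,1,1,1,1,1,1,1]}' 20
python3 - <<'E'
from h import *
s=telemetry.observe(); print(s['t'],s['position'],s['orientation'],s['wrist_force'])
im,d=read_camera('wrist');a=im[100:330,190:370]
im2,d=read_camera('side');b=im2[120:230,270:390]
im3,d=read_camera('scene');e=im3[190:340,280:420]
f=lambda x:cv2.resize(x,(400,600*1) if 0 else None,fx=360/x.shape[0],fy=360/x.shape[0],interpolation=cv2.INTER_CUBIC)
o=np.hstack([f(a),f(b),f(e)]);o=cv2.resize(o,(800,int(o.shape[0]*800/o.shape[1])));cv2.imwrite('pics/p6.png',o)
cv2.imwrite('pics/s6.png',cv2.resize(b,None,fx=5,fy=5,interpolation=cv2.INTER_CUBIC));cv2.imwrite('pics/e6.png',cv2.resize(e,None,fx=4,fy=4,interpolation=cv2.INTER_CUBIC))
E
```

```text
t: 7.95
position: [0.5407, -0.2523, 0.1792]
orientation: [0.847, 0.532, 0.001, 0.001]
wrist_force: [1.1, -0.0, -0.3]
finger_gap: 0.461
t: 8.75
position: [0.5398, -0.2517, 0.1778]
orientation: [0.847, 0.532, -0.0, -0.0]
wrist_force: [-0.0, 0.5, -0.4]
finger_gap: 0.457
8.75 [ 0.53977899 -0.25169605  0.17782842] [ 8.46560584e-01  5.32292373e-01 -3.48527070e-05 -7.77874210e-05] [-0.04126695  0.53311345 -0.36781642]
```

View pics/s6.png

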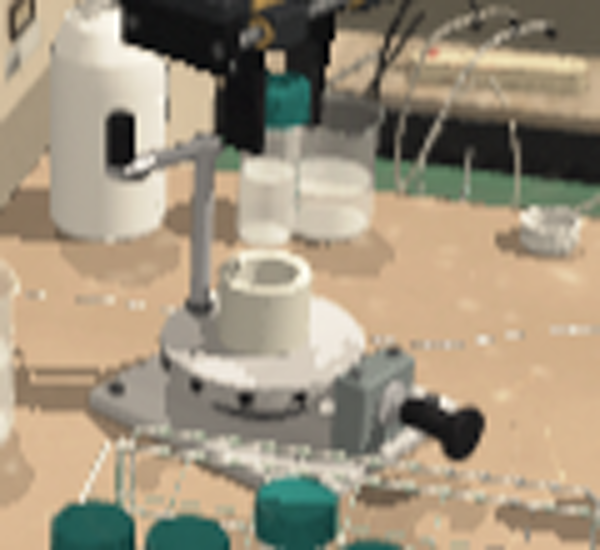

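View pics/e6.png

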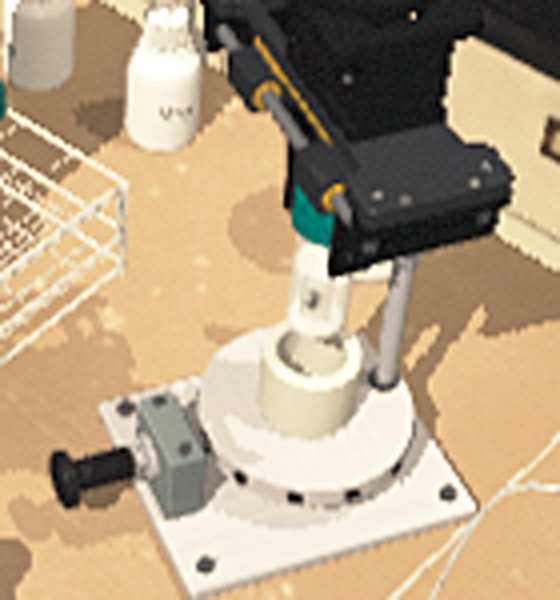

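The tube hangs plumb over the socket in both views (foot at about (265,236) above rim (266,270) in the side crop). I'll lower it in stages and watch the force.

```bash
python3 -m jog '{"delta_pos":[[0,0,-0.03],[0,0,-0.06],[0,0,-0.075],[0,0,-0.09],[0,0,-0.1],[0,0,-0.1],[0,0,-0.1],[0,0,-0.1]],"angular":[[0,0,0],[0,0,0],[0,0,0],[0,0,0],[0,0,0],[0,0,0],[0,0,0],[0,0,0]],"jaw":[1,1,1,1,1,1,1,1]}' 20
python3 - <<'E'
from h import *
s=telemetry.observe(); print(s['t'],s['position'],s['wrist_force'])
im2,d=read_camera('side');b=im2[120:230,270:390]
im3,d=read_camera('scene');e=im3[210:320,320:420]
f=lambda x:cv2.resize(x,None,fx=3.6,fy=3.6,interpolation=cv2.INTER_CUBIC)
cv2.imwrite('pics/p7.png',np.hstack([f(b),f(e)]))
E
```

```text
t: 9.7
position: [0.5392, -0.252, 0.1474]
orientation: [0.847, 0.532, -0.001, -0.0]
wrist_force: [-0.6, -1.0, -2.5]
finger_gap: 0.461
9.7 [ 0.53922387 -0.25196278  0.14739206] [-0.55983823 -0.97652691 -2.46785603]
```

View pics/p7.png

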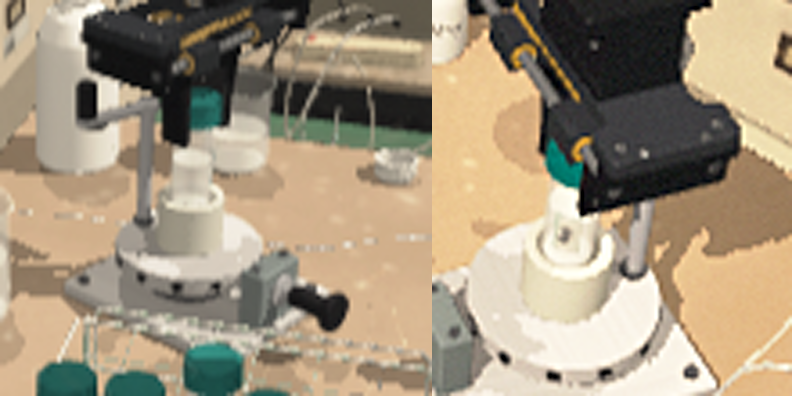

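The tube has entered the socket with negligible force. Continuing down.

```bash
python3 -m jog '{"delta_pos":[[0,0,-0.02],[0,0,-0.04],[0,0,-0.06],[0,0,-0.075],[0,0,-0.09],[0,0,-0.095],[0,0,-0.095],[0,0,-0.095]],"angular":[[0,0,0],[0,0,0],[0,0,0],[0,0,0],[0,0,0],[0,0,0],[0,0,0],[0,0,0]],"jaw":[1,1,1,1,1,1,1,1]}' 20
python3 -m jog '{"delta_pos":[[0,0,0],[0,0,0],[0,0,0],[0,0,0],[0,0,0],[0,0,0],[0,0,0],[0,0,0]],"angular":[[0,0,0],[0,0,0],[0,0,0],[0,0,0],[0,0,0],[0,0,0],[0,0,0],[0,0,0]],"jaw":[1,1,0.8,0.6,0.3,0.3,0.3,0.3]}' 20
python3 - <<'E'
from h import *
s=telemetry.observe(); print(s['t'],s['position'],s['wrist_force'])
im2,d=read_camera('side');b=im2[120:230,270:390]
im3,d=read_camera('scene');e=im3[210:320,320:420]
f=lambda x:cv2.resize(x,None,fx=3.6,fy=3.6,interpolation=cv2.INTER_CUBIC)
cv2.imwrite('pics/p8.png',np.hstack([f(b),f(e)]))
E
```

```text
t: 10.6
position: [0.5393, -0.2517, 0.1189]
orientation: [0.847, 0.532, -0.0, -0.0]
wrist_force: [-2.3, -3.4, -3.3]
finger_gap: 0.46
t: 11.4
position: [0.5406, -0.2509, 0.1197]
orientation: [0.846, 0.533, 0.001, -0.0]
wrist_force: [-0.3, 0.1, 0.4]
finger_gap: 0.681
11.4 [ 0.54057501 -0.25089734  0.11973202] [-0.26976082  0.06682091  0.39809885]
```

View pics/p8.png

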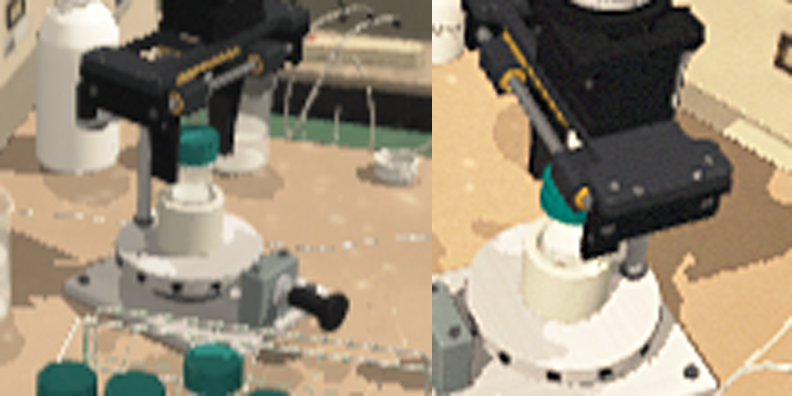

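Released. Next I'll rise straight up and shift beyond the socket to check the seating.

```bash
python3 -m jog '{"delta_pos":[[0,0,0.1],[0,0,0.25],[0,0,0.4],[0,0,0.54],[0.06,-0.03,0.54],[0.15,-0.07,0.54],[0.19,-0.09,0.54],[0.19,-0.09,0.54]],"angular":[[0,0,0],[0,0,0],[0,0,0],[0,0,0],[0,0,0],[0,0,0],[0,0,0],[0,0,0]],"jaw":[0.2,0.2,0.2,0.2,0.2,0.2,0.2,0.2]}' 20
python3 - <<'E'
from h import *
s=telemetry.observe(); im,d=read_camera('wrist');cv2.imwrite('pics/w9.png',im); np.savez('pics/w9.npz',d=d,p=s['position'],q=s['orientation'])
c,T=camT('wrist',s)
print(s['t'],s['position'],s['qd'].__abs__().max())
from cap import capfit
st,p,q=capfit(im,c,T,.147,proj(c,T,[.54,-.2525,.147])[0]);print(st,circ(p))
P=cloud(c,T,d);hsv=cv2.cvtColor(im,cv2.COLOR_BGR2HSV)
a=P[st[1]:st[1]+st[3],st[0]:st[0]+st[2]].reshape(-1,3);a=a[(a[:,2]>.13)&(a[:,2]<.17)];print(np.median(a,0),np.percentile(a[:,2],[10,50,90]))
im2,d2=read_camera('side');c,T=camT('side');P=cloud(c,T,d2)
hsv=cv2.cvtColor(im2,cv2.COLOR_BGR2HSV);m=(hsv[...,0]>78)&(hsv[...,0]<98)&(hsv[...,1]>120)&(P[...,1]<-.2)&(P[...,1]>-.3)
print(m.sum(),P[m].max(0),np.median(P[m],0))
E
```

```text
t: 12.3
position: [0.598, -0.2788, 0.2808]
orientation: [0.846, 0.532, -0.0, 0.0]
wrist_force: [0.6, 0.6, 0.7]
finger_gap: 0.798
12.3 [ 0.59802784 -0.27884965  0.28076789] 0.049042378701852615
[ 259  125   39   39 1226] (array([ 0.5407414 , -0.25209209]), np.float64(0.018434220599949543))
[ 0.54087524 -0.25200646  0.14747573] [0.14647813 0.14747573 0.14844293]
124 [ 0.55662971 -0.22796874  0.15025251] [ 0.53783197 -0.23734682  0.14512801]
```

View pics/w9.png

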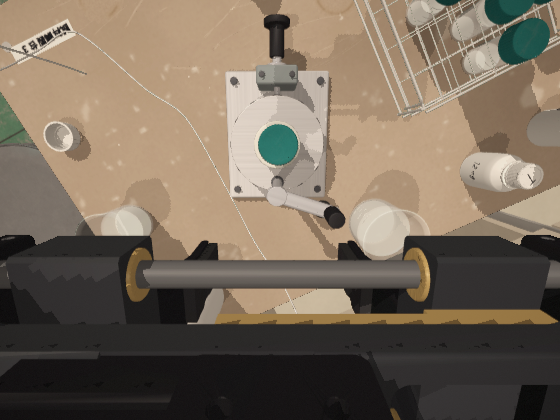

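Seated: the cap top reads 147.5 mm and its centre matches the socket. Now the lever: hinge in the TCP frame is about (0.5829,-0.2726) and the knob about (0.6216,-0.2322). I'll move above the knob.

```bash
python3 -m jog '{"delta_pos":[[0.079,0.152,0],[0.079,0.152,0],[0.079,0.152,-0.1],[0.079,0.152,-0.22],[0.079,0.152,-0.22],[0.079,0.152,-0.22],[0.079,0.152,-0.22],[0.079,0.152,-0.22]],"angular":[[0,0,0],[0,0,0],[0,0,0],[0,0,0],[0,0,0],[0,0,0],[0,0,0],[0,0,0]],"jaw":[0.3,0.3,0.3,0.3,0.3,0.3,0.3,0.3]}' 15
python3 - <<'E'
from h import *
s=telemetry.observe();print(s['position'],s['qd'].__abs__().max())
im,d=read_camera('wrist');cv2.imwrite('pics/w10.png',im)
s=telemetry.observe();print(s['position'])
E
```

```text
t: 13.2
position: [0.6214, -0.2336, 0.2176]
orientation: [0.847, 0.532, 0.001, 0.001]
wrist_force: [0.1, -0.5, 0.9]
finger_gap: 0.703
[ 0.62144006 -0.23359797  0.21761265] 0.007399403370097798
[ 0.62128647 -0.23353069  0.21729341]
```

View pics/w10.png

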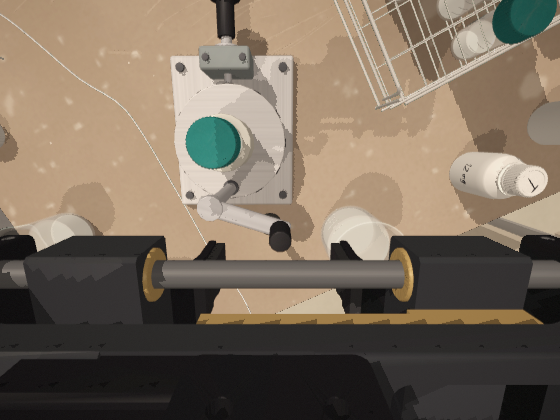

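The knob at (280,240) sits between the fingers. Descending and gripping it.

```bash
python3 -m jog '{"delta_pos":[[0,0.004,-0.08],[0,0.004,-0.17],[0,0.004,-0.175],[0,0.004,-0.175],[0,0.004,-0.175],[0,0.004,-0.175],[0,0.004,-0.175],[0,0.004,-0.175]],"angular":[[0,0,0],[0,0,0],[0,0,0],[0,0,0],[0,0,0],[0,0,0],[0,0,0],[0,0,0]],"jaw":[0.3,0.3,0.3,0.5,0.7,0.85,1,1]}' 10
python3 -m jog '{"delta_pos":[[0,0,0],[0,0,0],[0,0,0],[0,0,0],[0,0,0],[0,0,0],[0,0,0],[0,0,0]],"angular":[[0,0,0],[0,0,0],[0,0,0],[0,0,0],[0,0,0],[0,0,0],[0,0,0],[0,0,0]],"jaw":[1,1,1,1,1,1,1,1]}' 10
python3 - <<'E'
from h import *
H=np.array([.5829,-.2726])
s=telemetry.observe();p=np.array(s['position'][:2]);v=p-H;print(p,s['position'][2],np.linalg.norm(v),np.degrees(np.arctan2(v[1],v[0])),s['wrist_force'])
th0=np.arctan2(v[1],v[0])
for a in np.r_[46:157:9]: print(a,np.round((H+.056*np.array([np.cos(np.radians(a)),np.sin(np.radians(a))])-p)/.3,3))
E
```

```text
t: 14.05
position: [0.6208, -0.232, 0.1636]
orientation: [0.847, 0.532, 0.0, 0.0]
wrist_force: [0.3, 0.5, -0.2]
finger_gap: 0.331
t: 14.85
position: [0.6208, -0.2316, 0.163]
orientation: [0.846, 0.532, 0.0, -0.0]
wrist_force: [1.0, 1.8, 0.7]
finger_gap: 0.175
[ 0.6207614  -0.23161719] 0.1629942232485429 0.05579495046640076 47.26713095924563 [1.00550029 1.84214355 0.68708514]
46 [ 0.003 -0.002]
55 [-0.019  0.016]
64 [-0.044  0.031]
73 [-0.072  0.042]
82 [-0.1    0.048]
91 [-0.129  0.05 ]
100 [-0.159  0.047]
109 [-0.187  0.04 ]
118 [-0.214  0.028]
127 [-0.239  0.012]
136 [-0.26  -0.007]
145 [-0.279 -0.03 ]
154 [-0.294 -0.055]
```

Knob gripped (opening about 15 mm). Sweeping along the arc.

```bash
python3 -m jog '{"delta_pos":[[-0.009,0.008,0.003],[-0.019,0.016,0.003],[-0.044,0.031,0.003],[-0.072,0.042,0.003],[-0.1,0.048,0.003],[-0.129,0.05,0.003],[-0.144,0.049,0.003],[-0.144,0.049,0.003]],"angular":[[0,0,0],[0,0,0],[0,0,0],[0,0,0],[0,0,0],[0,0,0],[0,0,0],[0,0,0]],"jaw":[1,1,1,1,1,1,1,1]}' 10
python3 - <<'E'
from h import *
H=np.array([.5829,-.2726])
s=telemetry.observe();p=np.array(s['position'][:2]);v=p-H;print(p,s['position'][2],np.linalg.norm(v),np.degrees(np.arctan2(v[1],v[0])),s['wrist_force'])
im3,d=read_camera('scene');e=im3[190:320,300:430];cv2.imwrite('pics/e11.png',cv2.resize(e,None,fx=4,fy=4,interpolation=cv2.INTER_CUBIC))
E
```

```text
t: 15.65
position: [0.5751, -0.2138, 0.1632]
orientation: [0.846, 0.533, -0.0, -0.003]
wrist_force: [1.1, 5.7, -2.0]
finger_gap: 0.178
[ 0.57512335 -0.21378791] 0.16321409982138835 0.05932401415736563 97.53245167751132 [ 1.09992027  5.6731243  -2.00536568]
```

View pics/e11.png

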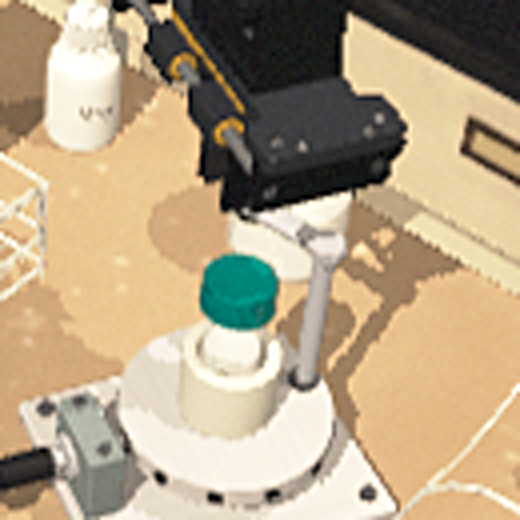

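```bash
python3 -m jog '{"delta_pos":[[-0.022,-0.004,0],[-0.043,-0.009,0],[-0.07,-0.021,0],[-0.095,-0.037,0],[-0.116,-0.056,0],[-0.135,-0.079,0],[-0.15,-0.104,0],[-0.153,-0.112,0]],"angular":[[0,0,0],[0,0,0],[0,0,0],[0,0,0],[0,0,0],[0,0,0],[0,0,0],[0,0,0]],"jaw":[1,1,1,1,1,1,1,1]}' 10
python3 -m jog '{"delta_pos":[[0,0,0],[0,0,0],[0,0,0],[0,0,0],[0,0,0],[0,0,0],[0,0,0],[0,0,0]],"angular":[[0,0,0],[0,0,0],[0,0,0],[0,0,0],[0,0,0],[0,0,0],[0,0,0],[0,0,0]],"jaw":[1,1,1,1,1,1,1,1]}' 10
python3 - <<'E'
from h import *
H=np.array([.5829,-.2726])
s=telemetry.observe();p=np.array(s['position'][:2]);v=p-H;print(p,s['position'][2],np.linalg.norm(v),np.degrees(np.arctan2(v[1],v[0])),s['wrist_force'])
im3,d=read_camera('scene');e=im3[190:320,300:430];cv2.imwrite('pics/e12.png',cv2.resize(e,None,fx=4,fy=4,interpolation=cv2.INTER_CUBIC))
E
```

```text
t: 16.5
position: [0.5201, -0.2436, 0.1626]
orientation: [0.846, 0.532, -0.005, -0.014]
wrist_force: [-19.2, 20.2, 17.0]
finger_gap: 0.12
t: 17.3
position: [0.5202, -0.2435, 0.1625]
orientation: [0.846, 0.533, -0.006, -0.014]
wrist_force: [-22.6, 16.8, 16.0]
finger_gap: 0.121
[ 0.52022761 -0.24345069] 0.16253957418521278 0.06911953891743021 155.0565724608335 [-22.60821142  16.82015651  16.02213023]
```

View pics/e12.png

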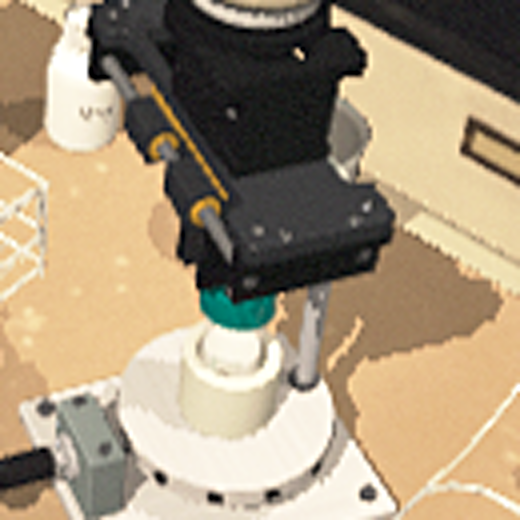

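The lever is over the cap, but the fingers have slid to the knob's edge (about 28 N side load, opening down to 10 mm). I'll open to relieve it, then inspect.

```bash
python3 -m jog '{"delta_pos":[[0,0,0],[0,0,0],[0,0,0],[0,0,0],[0,0,0],[0,0,0],[0,0,0.02],[0,0,0.02]],"angular":[[0,0,0],[0,0,0],[0,0,0],[0,0,0],[0,0,0],[0,0,0],[0,0,0],[0,0,0]],"jaw":[0.85,0.75,0.65,0.65,0.65,0.65,0.65,0.65]}' 10
python3 - <<'E'
from h import *
s=telemetry.observe();print(s['t'],s['position'],s['wrist_force'],s['finger_gap'])
im,d=read_camera('wrist');cv2.imwrite('pics/w13.png',im)
E
```

```text
t: 18.15
position: [0.5319, -0.2514, 0.1707]
orientation: [0.847, 0.532, 0.0, 0.001]
wrist_force: [0.7, 1.5, 0.6]
finger_gap: 0.347
18.15 [ 0.53194775 -0.25135233  0.17072661] [0.68703283 1.49243906 0.63536821] 0.34693733711992575
```

View pics/w13.png

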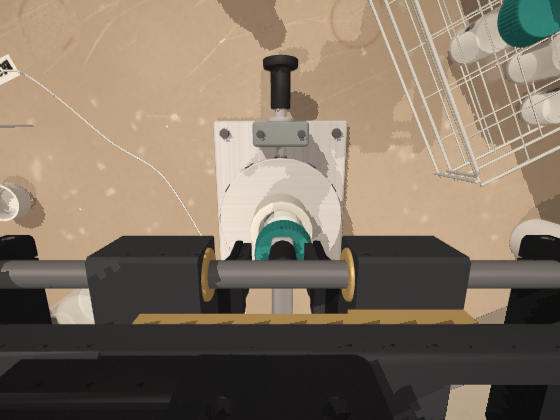

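```bash
python3 -m jog '{"delta_pos":[[0,0,0.1],[0,0,0.2],[0,0,0.3],[0.08,-0.04,0.36],[0.18,-0.08,0.36],[0.2,-0.09,0.36],[0.2,-0.09,0.36],[0.2,-0.09,0.36]],"angular":[[0,0,0],[0,0,0],[0,0,0],[0,0,0],[0,0,0],[0,0,0],[0,0,0],[0,0,0]],"jaw":[0.5,0.5,0.5,0.5,0.5,0.5,0.5,0.5]}' 10
python3 -m jog '{"delta_pos":[[0,0,0],[0,0,0],[0,0,0],[0,0,0],[0,0,0],[0,0,0],[0,0,0],[0,0,0]],"angular":[[0,0,0],[0,0,0],[0,0,0],[0,0,0],[0,0,0],[0,0,0],[0,0,0],[0,0,0]],"jaw":[0.5,0.5,0.5,0.5,0.5,0.5,0.5,0.5]}' 10
python3 - <<'E'
from h import *
s=telemetry.observe();print(s['t'],s['position'],s['wrist_force'],s['finger_gap'])
im,d=read_camera('wrist');cv2.imwrite('pics/w14.png',im);np.savez('pics/w14.npz',d=d,p=s['position'],q=s['orientation'])
cv2.imwrite('pics/w14z.png',cv2.resize(im[0:240,180:400],None,fx=2.5*1,fy=2.5*1,interpolation=cv2.INTER_CUBIC))
E
```

```text
t: 19.0
position: [0.5904, -0.2776, 0.277]
orientation: [0.847, 0.532, -0.001, -0.001]
wrist_force: [0.1, 0.2, -0.0]
finger_gap: 0.499
t: 19.8
position: [0.5914, -0.2778, 0.2778]
orientation: [0.847, 0.532, 0.0, -0.0]
wrist_force: [-0.3, -0.4, 1.1]
finger_gap: 0.502
19.8 [ 0.59140863 -0.27782554  0.2777607 ] [-0.34736535 -0.44380055  1.10726354] 0.5018411508207844
```

View pics/w14z.png

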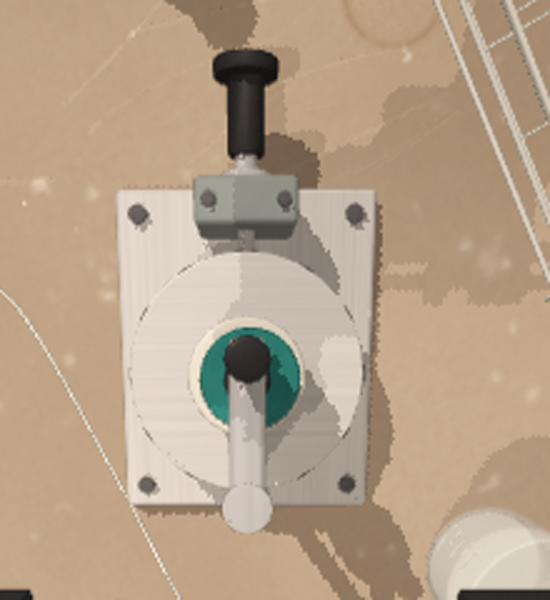

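The lever points straight along -x over the cap (knob at (247,357), hinge at (247,508) in the crop). Next I'll measure its angle and the plunger.

Run:
```python
from h import *
n=np.load('pics/w14.npz');s=dict(position=n['p'],orientation=n['q']);c,T=camT('wrist',s)
z=lambda u,v:(180+u/2.5-.3,v/2.5-.3)
H=onplane(c,T,[z(247,508)],.163)[0];K=onplane(c,T,[z(247,357)],.188)[0]
v=K-H;a=np.degrees(np.arctan2(v[1],v[0]));print('lever dir',a,'rad',.35+np.radians(a-64.4),np.linalg.norm(v[:2]))
b=onplane(c,T,[z(246,68),z(246,120),z(246,155),z(246,95)],.042);print(b)
b51=onplane(c,T,[z(246,120),z(246,157),z(246,88)],.051);print('bar top pts',b51)
S=np.array([.5402,-.2534]);ex=np.array([.9018,-.4321])
for p in np.r_[b,b51]: print(np.round([(p[:2]-S)@ex,(p[:2]-S)@[.4321,.9018]],4))
t=np.array([.5396,-.2518])-.117*ex;print('target',t,'delta frac',(t-n['p'][:2])/.3,(.026-n['p'][2])/.3)
```

```text
lever dir 154.41473391696115 rad 1.9210534821575842 0.05571117071287431
[[ 0.41216217 -0.19176017  0.042     ]
 [ 0.43234962 -0.20147255  0.042     ]
 [ 0.44628695 -0.20817794  0.042     ]
 [ 0.42256796 -0.1967665   0.042     ]]
bar top pts [[ 0.43461585 -0.20258431  0.051     ]
 [ 0.44902507 -0.20951673  0.051     ]
 [ 0.4224032  -0.19670868  0.051     ]]
[-0.1421  0.0003]
[-0.1197  0.0002]
[-0.1042  0.0002]
[-0.1306  0.0002]
[-0.1172  0.0002]
[-0.1012  0.0002]
[-0.1307  0.0002]
target [ 0.4340894 -0.2012443] delta frac [-0.52439743  0.25527079] -0.8392023272557131
```

Lever at 1.92 rad, shut. Plunger bar: grip centre at about (0.434,-0.201), with the rack edge and bottle clear. Moving over it, then down.

```bash
python3 -m jog '{"delta_pos":[[-0.13,0.064,0],[-0.26,0.128,0],[-0.39,0.19,0],[-0.524,0.255,-0.05],[-0.524,0.255,-0.2],[-0.524,0.255,-0.35],[-0.524,0.255,-0.5],[-0.524,0.255,-0.5]],"angular":[[0,0,0],[0,0,0],[0,0,0],[0,0,0],[0,0,0],[0,0,0],[0,0,0],[0,0,0]],"jaw":[0.4,0.4,0.4,0.4,0.4,0.4,0.4,0.4]}' 30
python3 -m jog '{"delta_pos":[[0,0,0],[0,0,0],[0,0,0],[0,0,0],[0,0,0],[0,0,0],[0,0,0],[0,0,0]],"angular":[[0,0,0],[0,0,0],[0,0,0],[0,0,0],[0,0,0],[0,0,0],[0,0,0],[0,0,0]],"jaw":[0.4,0.4,0.4,0.4,0.4,0.4,0.4,0.4]}' 30
python3 - <<'E'
from h import *
s=telemetry.observe();print(s['t'],s['position'],s['orientation'],s['wrist_force'],s['finger_gap'])
im,d=read_camera('wrist');cv2.imwrite('pics/w15.png',im)
im,d=read_camera('scene');cv2.imwrite('pics/e15.png',cv2.resize(im[190:380,220:420],None,fx=3,fy=3,interpolation=cv2.INTER_CUBIC))
E
```

```text
t: 20.65
position: [0.4301, -0.1996, 0.1235]
orientation: [0.847, 0.532, -0.004, -0.004]
wrist_force: [-1.3, -0.5, 0.2]
finger_gap: 0.598
t: 21.45
position: [0.4342, -0.2013, 0.1278]
orientation: [0.847, 0.532, 0.0, -0.0]
wrist_force: [0.3, 0.4, -0.1]
finger_gap: 0.601
21.45 [ 0.43418929 -0.20128152  0.12778328] [ 8.46568990e-01  5.32279008e-01  1.55311560e-05 -5.66094977e-05] [ 0.31985232  0.41899939 -0.09735188] 0.6011553043687254
```

View pics/w15.png

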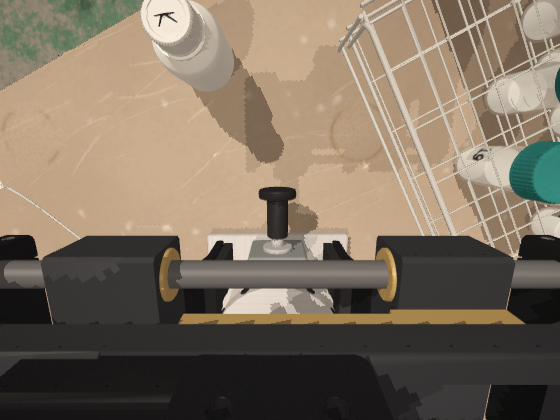

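View pics/e15.png

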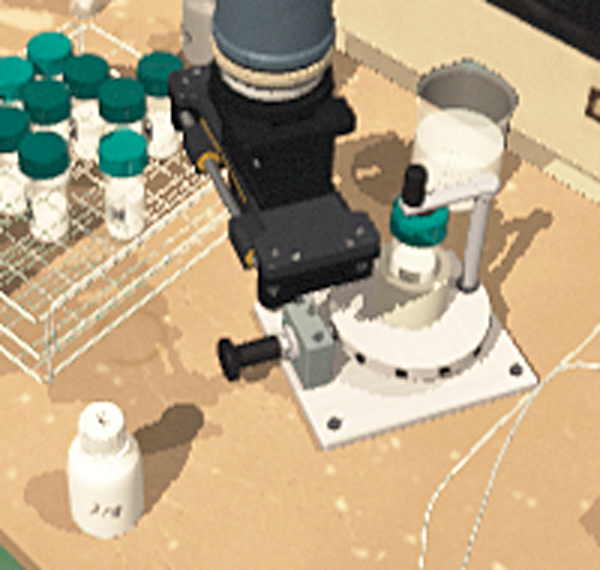

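The bar is aligned with the jaw centre, bottle and rack are clear, and the tube is still seated under the lever. Descending to z≈0.029.

```bash
python3 -m jog '{"delta_pos":[[0,0,-0.08],[0,0,-0.16],[0,0,-0.22],[0,0,-0.27],[0,0,-0.31],[0,0,-0.33],[0,0,-0.33],[0,0,-0.33]],"angular":[[0,0,0],[0,0,0],[0,0,0],[0,0,0],[0,0,0],[0,0,0],[0,0,0],[0,0,0]],"jaw":[0.4,0.4,0.4,0.4,0.4,0.4,0.4,0.4]}' 30
python3 -m jog '{"delta_pos":[[0,0,0],[0,0,0],[0,0,0],[0,0,0],[0,0,0],[0,0,0],[0,0,0],[0,0,0]],"angular":[[0,0,0],[0,0,0],[0,0,0],[0,0,0],[0,0,0],[0,0,0],[0,0,0],[0,0,0]],"jaw":[0.6,0.8,1,1,1,1,1,1]}' 40
python3 - <<'E'
from h import *
s=telemetry.observe();print(s['t'],s['position'],s['orientation'],s['wrist_force'],s['finger_gap'])
im,d=read_camera('wrist');cv2.imwrite('pics/w16.png',im)
im,d=read_camera('scene');cv2.imwrite('pics/e16.png',cv2.resize(im[190:380,220:420],None,fx=3,fy=3,interpolation=cv2.INTER_CUBIC))
E
```

```text
t: 22.35
position: [0.4346, -0.2015, 0.0291]
orientation: [0.847, 0.532, 0.0, 0.0]
wrist_force: [-0.3, -0.0, 1.0]
finger_gap: 0.603
t: 23.15
position: [0.4341, -0.2017, 0.0289]
orientation: [0.847, 0.532, -0.0, 0.0]
wrist_force: [-1.3, -2.0, 1.6]
finger_gap: 0.195
23.15 [ 0.43411331 -0.20165358  0.02885582] [ 8.46614793e-01  5.32206133e-01 -9.04279361e-05  1.25757601e-04] [-1.31109571 -2.03545858  1.60428166] 0.19514573923546635
```

View pics/e16.png

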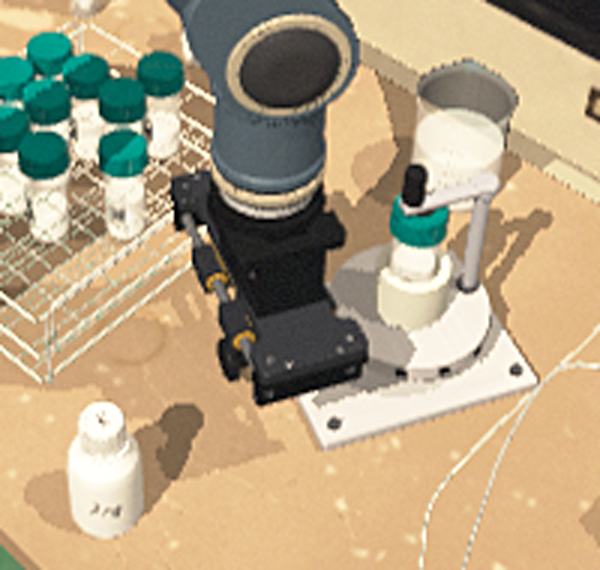

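View pics/w16.png

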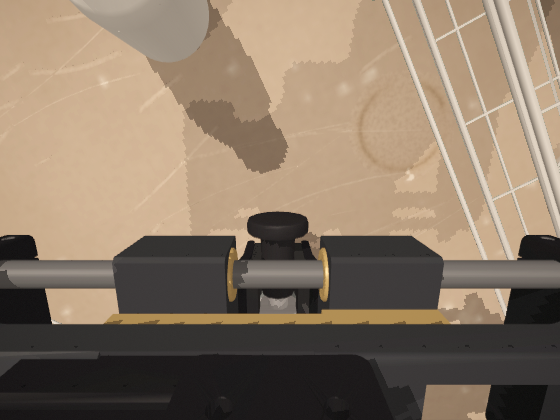

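The bar is gripped at 17 mm with the flange just outside the pads. Pulling along the holder's -x, a bit beyond 16 mm to allow for arm compliance.

```bash
python3 -m jog '{"delta_pos":[[-0.012,0.006,0],[-0.024,0.012,0],[-0.036,0.017,0],[-0.048,0.023,0],[-0.06,0.029,0],[-0.069,0.033,0],[-0.069,0.033,0],[-0.069,0.033,0]],"angular":[[0,0,0],[0,0,0],[0,0,0],[0,0,0],[0,0,0],[0,0,0],[0,0,0],[0,0,0]],"jaw":[1,1,1,1,1,1,1,1]}' 45
python3 -m jog '{"delta_pos":[[0,0,0],[0,0,0],[0,0,0],[0,0,0],[0,0,0],[0,0,0],[0,0,0],[0,0,0]],"angular":[[0,0,0],[0,0,0],[0,0,0],[0,0,0],[0,0,0],[0,0,0],[0,0,0],[0,0,0]],"jaw":[1,1,1,1,1,1,1,1]}' 45
python3 - <<'E'
from h import *
s=telemetry.observe();p=np.array(s['position']);v=p[:2]-[.43411,-.20165];f=np.array(s['wrist_force'])
print(s['t'],p,'travel',v@[-.9018,.4321],'F along +x holder',f[:2]@[.9018,-.4321],f,s['finger_gap'])
im,d=read_camera('wrist');cv2.imwrite('pics/w17.png',im)
im,d=read_camera('scene');cv2.imwrite('pics/e17.png',cv2.resize(im[190:380,220:420],None,fx=3,fy=3,interpolation=cv2.INTER_CUBIC))
E
```

```text
t: 24.05
position: [0.4197, -0.1948, 0.0291]
orientation: [0.847, 0.532, 0.003, 0.007]
wrist_force: [13.1, -9.0, -20.2]
finger_gap: 0.195
t: 24.85
position: [0.4197, -0.1948, 0.0291]
orientation: [0.847, 0.532, 0.003, 0.007]
wrist_force: [12.9, -9.8, -19.3]
finger_gap: 0.19
24.85 [ 0.41969395 -0.19477487  0.02908323] travel 0.015971142537329702 F along +x holder 15.903252073925158 [ 12.92950549  -9.82046753 -19.33265943] 0.18979364322944078
```

View pics/w17.png

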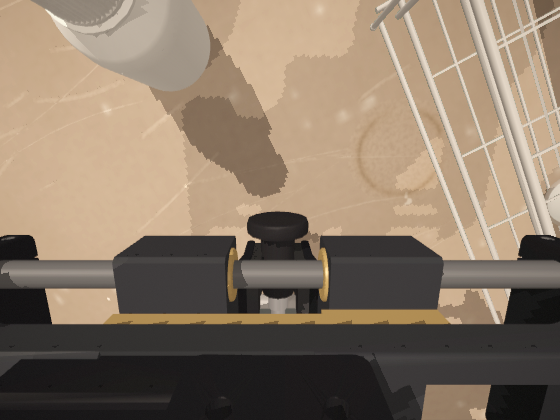

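View pics/e17.png

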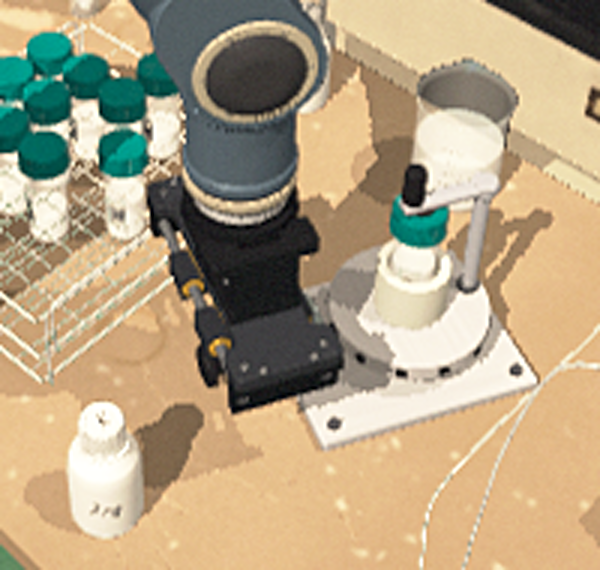

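TCP travel is 15.97 mm. The flange sits at the same pixel in the wrist view before and after, about (277,226), so there was no slip. The force is steady and well under the limits, and the tube and lever are in place. Handing in.

Run:
```python
from plant import arm, telemetry
s=telemetry.observe();print(s['t'],s['wrist_force'],s['finger_gap'])
print(arm.job_done())
s=telemetry.observe();print(s['t'],s['position'],s['wrist_force'],s['finger_gap'])
```

```text
24.95 [ 12.94409537  -8.80758731 -18.98723748] 0.19324471240110597
the job is handed in; nothing more can be done
None
the job is handed in; nothing more can be done
```

I put the lone tube in the socket and let go of it, then swung the lever shut over its cap. I finished holding the plunger back, and handed in at about 25 s of the 72 s allowed.

**Last checks**
- **Tube:** the cap top measured 147.5 mm against 147 expected, centred on the socket within about 1.5 mm. It still looked seated and upright in the final scene view.
- **Lever:** its angle measured 1.92 rad, which is on the stop.
- **Plunger:** the gripper moved 15.97 mm back along the plunger's axis. The knob's flange did not shift between the fingers, so there was no slip. The gripper's load along the plunger axis was about 16 N, more than the spring's 11 N, which fits being on the stop.
- **Other objects:** none of the pictures I took showed anything touched or moved, but I did not re-measure each bystander at the end.

**What disagreed or went less cleanly**
- The scene camera read about 10 mm off in y compared with the wrist camera, and my rough side-camera reading of the socket was about 5 mm off. I relied on the wrist camera, corrected for how the held tube appeared in it.
- Near the end of the lever swing the fingers slid to the knob's edge, with about 32 N at the wrist against the 120 N limit. Opening the jaws cleared it, and the lever measured fully shut afterwards.
- While holding the plunger there is also about 19 N downward on the wrist, steady and within limits.

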